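Dress the spice row and drop the guard

ROBOT

A 6-joint arm with a two-finger parallel gripper is mounted at the origin on a cart in front of the work surface, level with it; the furniture and walls round the work are solid. World frame = base frame: x ahead of the robot, y to its left, z up, the work surface at z = 0. Lengths are in mm, angles in rad, forces in N, time in s.
With the tool pointing down it reaches from about 375 to 825 mm from the base axis. Payload 5.5 kg.
Tool frame: the origin (TCP) lies at the very end of the fingers, on their centre line; the grasp point (between the pads) lies manip.grip_depth behind it (manip.grip_depth is the distance from the TCP to the grasp point, in mm); z points along the fingers, y is the line along which they close (so a half turn about z gives the same grasp; the last joint's range is limited). The gripper opens to 85 mm and grips with 20 to 120 N. Pads are 22 mm wide; open, the fingers measure 114 mm over their backs; the gripper's body (76 mm by 85 mm) begins 54 mm behind the grasp point. The pads swing forward as they close: fully open they stand 13 mm farther back than shut.
Start: joints at [-1.176, 0.314, -0.047, 1.21, 0, 1.571], TCP at [230.77, -553.841, 231.299] pointing down, gripper open.
Joint ranges: [-2.67, 2.67], [-0.69, 1.73], [-1.03, 1.25], [-2.08, 2.16], [-1.42, 1.45], [-3.14, 3.14]. Speed limits (rad/s): [2.39, 2.39, 3.01, 3.14, 3.14, 3.14].

INTERFACE

Orientations are given as a rotation vector (axis times angle).
In Python, from cell import sense, viewer, manip, finder gives the robot as it stands.
- The arm moves only by the tool send_rows, never from a script. Its argument "steps" is a list of rows, each an object with "jaw": the gripper's target within -1 to 1 (shut at 1, half-way at 0, fully open at -1); "dp": the shift along the world's x, y, z in cm, a list of three; "turn": the turn, a rotation vector about the world's x, y, z in degrees, a list of three. A call has 1 to 10 rows; each row shifts and turns the commanded pose from where the row before left it; what a row does not reach is not made up. A row lasts 1/12 s, in which the tool goes at most 41.7 mm and 7.16 degrees, less where a joint would pass 70% of its speed; a pose out of reach is approached as far as the arm can. A call with a gripper value outside its range is refused whole. The fingers move at their own pace and stop on an object; "force" is the grip in N (left out, the last holds). Time passes only in rows, so rows that do not move let the fingers close. It gives the time, the measured TCP pose, the force, the opening and the grip force at its end, in the units of the state.
- sense(): the state, without advancing time (a new reading comes with each control period).
- viewer.get_image(name): name is "side" or "top"; returns (picture, depth): 480x640x3 uint8, red, green, blue; 480x640 float32, mm along the optical axis (not along the pixel's ray), 0 where there is no reading.
- viewer.camera_params(name): a dict with "fx", "fy", "cx", "cy" (pixels), "dist_coeffs" ([k1, k2, p1, p2, k3] as OpenCV has them; the pictures are not rectified), "view" (4x4, takes a point from world to camera coordinates). Camera axes: x right, y down, z forward; pixel columns grow to the right and rows downward; lengths in mm; the calibration is good to about 2 mm. A picture is of the moment at which its call begins. camera_params takes no time and is no camera call.
- manip.job_done(): hands the job in; it is judged then, once.
Trained networks look in the newest picture that a camera, given by its name, has taken for a name from the list of things; names that differ only in an ending like _2 or _b are one class to them, and where a whole thing is asked for, a point or a joint stands for the part that bears it (a point fixed in the world has none). Each returns a list of dicts, best first, with "conf" (0 to 1); they miss things now and then, are a little off and sometimes report something else, mostly with a low value. They report only what shows in the picture. A call takes as long as a camera call.
- finder.outline_of(camera, name): "pixels" (480x640 bool, what is visible of it) and "bbox" ([left, top, width, height] in pixels, round what is visible of it).
The state is a dict: "clock": time; "joint_pos": joint angles; "joint_vel": joint speeds; "tau": joint torques, N m; "eef_pos": TCP position; "tool_rot": TCP orientation; "force": force on the tool from outside, world axes, zero at the start; "ft_torque": the same for the moment, N m; "grip_width": finger opening in mm; "grip_force": force on a finger pad.
Only numpy, scipy, OpenCV 4.12 (cv2) and the standard library are available. Lean on these libraries where they do the work, as an engineer would, in place of code of your own. Each camera call takes 0.05 s, during which the arm holds its last target. There are 200 camera calls.

TASK

The four spice jars in the wire rack stand ragged. Take the dough scraper from its wooden cradle and, with its straight edge under the rack's shelf, push the whole row gently back until you feel it press against the rack's back rail and the jar fronts stand in one straight line; keep your fingers off the jars and all of them upright. Then lay the scraper back in its cradle, swing the rack's guard bar (the one with the red knob) down in front of the jars until it is fully closed, and leave the other things where they stand.

Things in the scene. Friction and masses are not known exactly. Their poses are not given: they have to be found in the camera images.
- scraper: dough scraper, 350 g: steel blade 180 mm wide, 3 mm thick; dark wooden handle 150 long, 22 thick, at z = 67 to 103 mm. Origin: middle of the straight lower edge; z up the blade to the handle, y along the edge, x across the thickness. Leans loose in the cradle, 33 degrees from vertical, handle towards the robot: pinch the handle's 22 mm at its middle, tool along the blade
- cradle: wooden cradle fixed on the black table left of the rack, base 104 x 160 mm; origin under its centre, z up, +x away from the robot. Two inclined arms (y = +-65 mm, 16 wide) and a ledge square to them hold the scraper: its edge at x = 20, y = 0, z = 24 mm, its z axis along (-0.545, 0, 0.839). The ledge reaches 14 mm past the blade on the +x side; between the arms is room for fingers
- rack: wire jar rack fixed on the black table, 278 mm wide (y); origin on the table at its middle, +x to its back, front open. Jars stand on the table under its shelf (x = -22 to 45 mm, underside at 215), between side frames at y = +-125. Front face of the back rail (two rods, 30 and 75 high): x = 35 mm; pressed home, the thickest jar touches it and all fronts stand at x = -11
- guard (a joint): guard of the rack, a U-shaped dark steel bar 115 mm from its hinge, arms outside the frames; 0 = closed, bar hanging 75 mm high, 4 mm before the straight jar fronts; grows to 3.25 as it swings out to the front and up over the shelf. Stiff: stays where left, about 3 N at the knob moves it. Raised at the start
- guard_knob (a point): middle of the guard's red knob: 18 mm in diameter, 14 mm long along the rack's y, on a stem 34 mm off the bar. At guard angle q (rack frame): x = -20 - 115 sin q - 34 cos q, y = 0, z = 190 - 115 cos q + 34 sin q mm. Pinched across its 14 mm (fingers closing along the rack's y) it turns between the pads
- guard_hinge (a point): middle of the guard's hinge axis: rack x = -20, y = 0, z = 190 mm; the axis is the rack's y
- jar_a: upright glass spice jar, black and red label, red-brown cap, 106 mm tall, body 42 mm in diameter, 110 g or so. Origin at the centre of its underside. One of the four jars standing on the table in the wire rack
- jar_b: upright glass spice jar, black and red label, red cap, 106 mm tall, body 42 mm in diameter, 110 g or so. Origin at the centre of its underside. One of the four jars standing on the table in the wire rack
- jar_c: upright glass spice jar, green label, yellow and green cap, 106 mm tall, body 41 mm in diameter, 110 g or so. Origin at the centre of its underside. One of the four jars standing on the table in the wire rack
- jar_d: upright glass spice jar, green and white label, red cap, 97 mm tall, body 46 mm in diameter, 110 g or so. Origin at the centre of its underside. One of the four jars standing on the table in the wire rack
- preserve_jar: bystander: glass preserve jar with a white lid, 64 x 90 mm, on the black table behind the cradle; origin under its centre
- tall_bottle: bystander: white bottle with a teal cap, 60 x 200 mm, at the black table's back edge, left of the grill; origin under its centre
- tomato: bystander: tomato, 57 x 62 mm, near the table's front right edge; origin under its centre

How it is judged:
By the outcome, as a careful person would: the job done as asked, in the order asked, and still so for the second after the job is handed in, with the robot touching nothing.
It also fails if it takes over 72 s, if anything falls off the work surface, if the arm or the gripper's body presses on something with over 40 N, if the wrist force passes 120 N, or if a joint passes its speed limit or range.

## Working session

There is one attempt and no reset: what is moved stays moved. The work goes in short steps, Python scripts to look and compute and a tool call to move; the robot and the scene stay as the last step left them, time stands still between calls to the robot, and variables do not carry over. Pictures are saved under pics/ and viewed, at most 14 in all, crops included, and the job is handed in when it is done.

Besides the shell and the picture viewer there is one more tool, called after ">>>" as name(argument=value, ...) on one line, values as JSON. send_rows: Moves the arm, as the interface text tells. Its arguments: {"type":"object","properties":{"steps":{"type":"array"},"force":{"type":"number"}},"required":["steps"]}

```bash
ls; mkdir -p pics; python3 - <<'E'
from cell import sense, viewer, manip, finder
import cv2,numpy as np
s=sense();print(s, manip.grip_depth)
for n in("side","top"):
    im,d=viewer.get_image(n);cv2.imwrite(f"pics/{n}0.png",im[:,:,::-1]);np.save(f"{n}0.npy",d)
    p=viewer.camera_params(n);print(n,p)
E
```

```text
pics
{'clock': 0.0, 'joint_pos': array([-1.17599918e+00,  3.14286273e-01, -4.80471681e-02,  1.21019475e+00,
       -8.47026161e-06,  1.57080623e+00]), 'joint_vel': array([-0.00017013, -0.00085014,  0.00054384, -0.00021417,  0.00043982,
       -0.00104663]), 'tau': array([-8.71429038e-04, -5.39577198e+01,  3.39759243e+01,  1.89323671e-02,
       -1.32792375e-04,  1.40939096e-05]), 'eef_pos': array([ 230.55351824, -553.32634011,  230.41243104]), 'tool_rot': array([-3.07892257e+00, -6.15778312e-01,  5.46288132e-04]), 'force': array([-0.21909298, -0.59286533,  0.45661327]), 'ft_torque': array([-0.02371397,  0.04548946,  0.02387899]), 'grip_force': 0.0, 'grip_width': 85.51408221159367} 18.700000000000003
side {'fx': 594.8685105714555, 'fy': 594.8685105714555, 'cx': 327.6534596791318, 'cy': 239.01842044478798, 'dist_coeffs': array([-0.19664229,  0.        ,  0.        ,  0.        ,  0.        ]), 'view': array([[-5.02465390e-01,  8.64587300e-01, -4.16323632e-03,
         3.58830054e+02],
       [ 6.73415447e-01,  3.88334479e-01, -6.29053231e-01,
        -2.45503779e+02],
       [-5.42254707e-01, -3.18881065e-01, -7.77351079e-01,
         1.71688590e+03],
       [ 0.00000000e+00,  0.00000000e+00,  0.00000000e+00,
         1.00000000e+00]])}
top {'fx': 621.5299137057772, 'fy': 621.5299137057772, 'cx': 327.250794844478, 'cy': 240.92448050262456, 'dist_coeffs': array([-0.08790332,  0.        ,  0.        ,  0.        ,  0.        ]), 'view': array([[-1.87720401e-02, -9.99543939e-01, -2.36542520e-02,
        -8.40610814e+01],
       [-9.81883108e-01,  2.28917489e-02, -1.88099788e-01,
         5.80097401e+02],
       [ 1.88555491e-01,  1.96946937e-02, -9.81865035e-01,
         1.20765823e+03],
       [ 0.00000000e+00,  0.00000000e+00,  0.00000000e+00,
         1.00000000e+00]])}
```

View pics/side0.png

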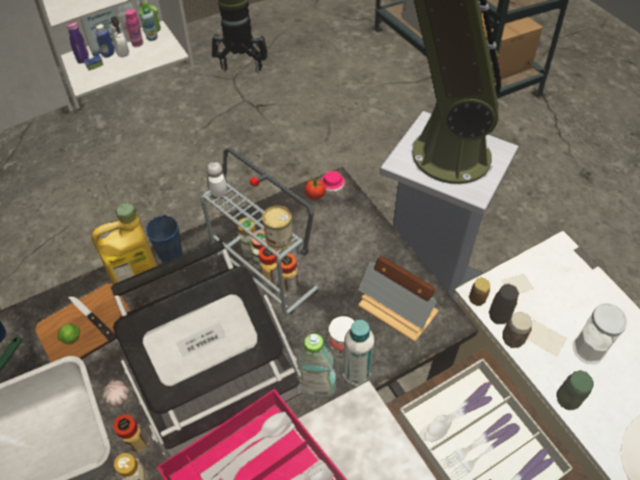

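View pics/top0.png

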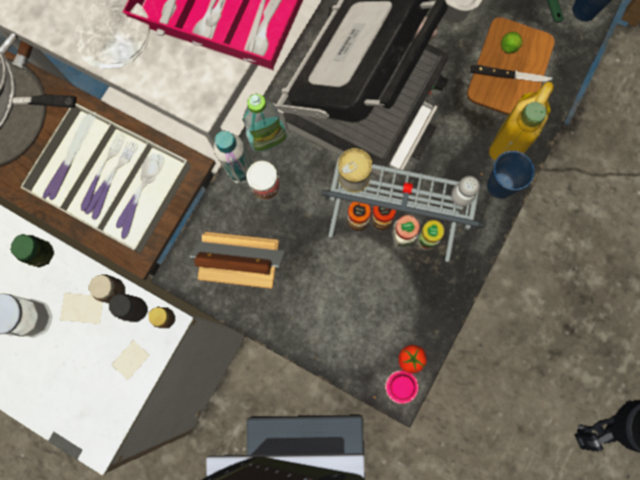

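The top view shows the scraper handle at about (233,263), the cradle around (237,260), the rack's shelf from (335,180) to (475,210), the jars at (359,213), (383,212), (405,230) and (432,233), and the knob at (408,188). The side view shows the raised guard bar from (228,152) to (310,215).

```bash
cat > h.py <<'E'
import numpy as np,cv2
from cell import sense, viewer, manip, finder
def KD(n):
    p=viewer.camera_params(n);return np.array([[p['fx'],0,p['cx']],[0,p['fy'],p['cy']],[0,0,1]]),np.array(p['dist_coeffs']),p['view']
def cloud(n,d,mask):
    K,D,V=KD(n);v,u=np.nonzero(mask&(d>0))
    q=cv2.undistortPoints(np.stack([u,v],1).astype(float).reshape(-1,1,2),K,D).reshape(-1,2)
    z=d[v,u];c=np.c_[q*z[:,None],z]
    return (c-V[:3,3])@V[:3,:3]
def proj(n,P):
    K,D,V=KD(n);return cv2.projectPoints(np.atleast_2d(P).astype(float),cv2.Rodrigues(V[:3,:3])[0],V[:3,3],K,D)[0].reshape(-1,2)
def atz(n,uv,z):
    K,D,V=KD(n);q=cv2.undistortPoints(np.array(uv,float).reshape(-1,1,2),K,D).reshape(-1,2)
    r=np.c_[q,np.ones(len(q))]@V[:3,:3];o=-V[:3,:3].T@V[:3,3]
    return o+r*((z-o[2])/r[:,2])[:,None]
E
python3 - <<'E'
from h import *
np.set_printoptions(precision=1,suppress=True)
for n in("top","side"):
    d=np.load(f"{n}0.npy")
    for nm in ["scraper","cradle","rack","guard","guard_knob","jar_a","jar_c","jar_d","preserve_jar","tall_bottle","tomato"]:
        for o in finder.outline_of(n,nm)[:4]:
            if o['conf']<.3: continue
            P=cloud(n,d,o['pixels']); 
            if len(P)<3: print(n,nm,o['bbox'],'few');continue
            np.save(f"c_{n}_{nm}.npy",P)
            print(n,nm,round(o['conf'],2),o['bbox'],len(P),np.median(P,0),np.percentile(P,2,axis=0),np.percentile(P,98,axis=0))
im=cv2.imread("pics/top0.png")
a=cv2.resize(im[140:280,310:500],None,fx=4,fy=4,interpolation=cv2.INTER_CUBIC);cv2.imwrite("pics/rackz.png",a)
a=cv2.resize(im[220:300,180:300],None,fx=6,fy=6,interpolation=cv2.INTER_CUBIC);cv2.imwrite("pics/cradz.png",a)
E
```

```text
top scraper 0.91 [186.9, 242.9, 98.1, 31.3] 2288 [543.   86.3  90.9] [512.7   1.5   5.3] [583.9 175.4 115.8]
top scraper 0.39 [396.7, 343.8, 29.2, 31.0] 635 [ 338.8 -258.8   43.5] [ 313.  -283.7   30.3] [ 364.2 -234.4   51.3]
top cradle 0.76 [197.6, 231.5, 80.6, 57.5] 1918 [527.4  94.2  10. ] [497.   15.3   0.7] [609.6 174.2  35.7]
top rack 0.63 [320.6, 150.7, 165.5, 109.0] 5626 [ 631.1 -229.2  237.7] [ 554.9 -362.9   -0.7] [ 691.3 -106.2  314.3]
top rack 0.55 [211.1, 127.8, 39.1, 58.3] 1436 [732.2  84.5 156.3] [718.3  61.9 -42.2] [829.3 163.9 202.6]
top rack 0.42 [391.9, 214.7, 26.0, 33.7] 669 [ 588.3 -252.    95.5] [ 572.  -275.6    9.6] [ 615.6 -232.5  102.2]
top guard 0.79 [324.1, 181.9, 162.2, 47.6] 1078 [ 587.9 -229.   306.3] [ 550.6 -358.1  196.7] [619.4 -99.  318.3]
top guard_knob 0.65 [324.2, 186.5, 160.0, 41.6] 1043 [ 588.8 -229.   306.3] [ 551.7 -354.6  193.2] [632.8 -99.  318.3]
top jar_a 0.97 [416.8, 221.9, 23.3, 29.3] 569 [ 579.5 -299.4  103. ] [ 564.7 -322.     2.6] [ 607.4 -284.3  110.6]
top jar_a 0.94 [392.1, 215.5, 27.2, 32.8] 711 [ 589.5 -251.5   95. ] [ 572.  -276
[... 3126 characters left out ...]
  219.6]
side jar_d 0.78 [249.6, 233.3, 14.4, 34.0] 196 [ 615.6 -257.7   70. ] [ 580.6 -268.1    9. ] [ 620.4 -245.8   99.5]
side jar_d 0.66 [282.0, 255.8, 17.7, 36.7] 553 [ 636.1 -146.2   78. ] [ 609.9 -167.6    6.3] [ 650.2 -136.3  110.9]
side jar_d 0.6 [259.6, 249.3, 18.5, 37.3] 462 [ 641.8 -199.6   78.1] [ 624.7 -224.3   10.7] [ 650.2 -187.5  108.9]
side preserve_jar 0.87 [325.7, 318.5, 28.7, 39.8] 735 [729.   30.7  87.4] [682.4  -9.3   2.2] [743.   50.9  94.7]
side tall_bottle 0.78 [343.0, 321.9, 32.6, 63.9] 1655 [765.7  99.6 139.8] [734.2  68.2  10.4] [777.5 120.3 202. ]
side tomato 0.79 [303.9, 181.9, 20.1, 14.7] 333 [ 350.2 -253.1   39.7] [ 320.9 -283.6   10.8] [ 367.8 -232.1   50. ]
```

View pics/rackz.png

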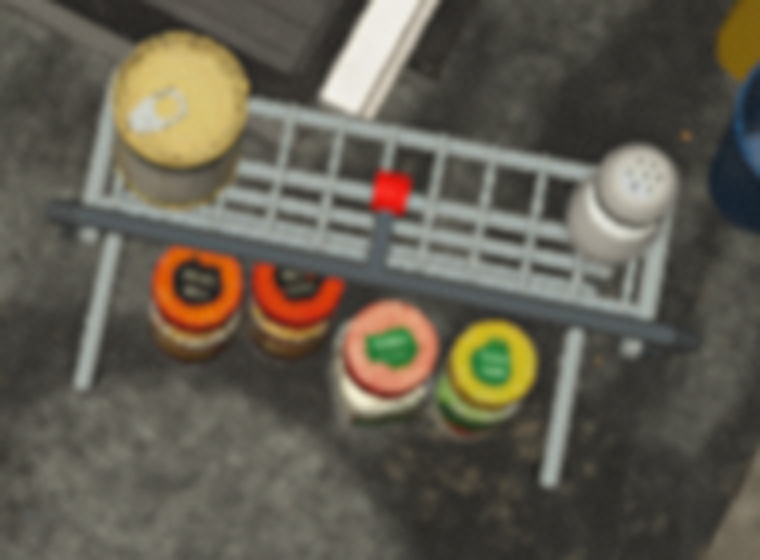

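View pics/cradz.png

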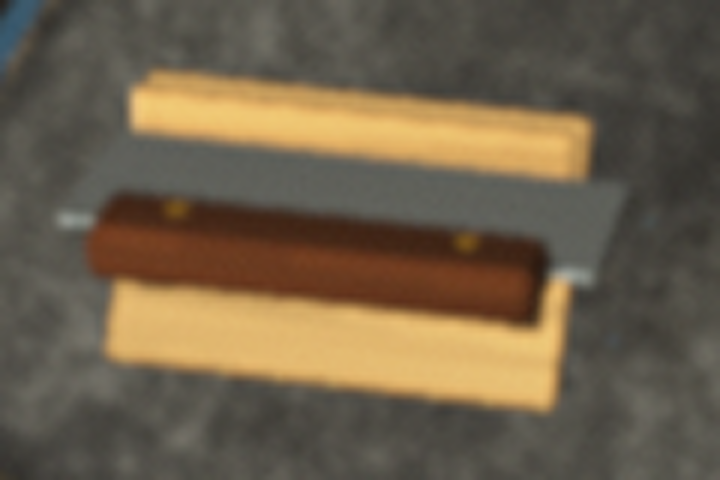

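```bash
python3 - <<'E'
from h import *
np.set_printoptions(precision=1,suppress=True)
P=np.load("c_top_guard.npy");P=P[P[:,2]>290]
c=np.median(P,0);
for _ in range(3):
    w=np.linalg.svd(P[:,:2]-P[:,:2].mean(0))[2][0]
    r=(P[:,:2]-P[:,:2].mean(0))@[-w[1],w[0]];P=P[abs(r)<10]
w=w*np.sign(w[1]); yaw=np.arctan2(-w[0],w[1]);print("yaw bar",np.degrees(yaw),P.mean(0),np.percentile(P,[1,99],axis=0))
# clouds in rack-rotated axes
d={n:np.load(f"{n}0.npy") for n in("top","side")}
R=lambda P,y:P[:,:2]@np.array([[np.cos(y),-np.sin(y)],[np.sin(y),np.cos(y)]])
Q=R(P,yaw);print("bar rot: x",np.median(Q[:,0]),"y",np.percentile(Q[:,1],[1,50,99]))
for n in d:
    A=np.load(f"c_{n}_rack.npy") if n=="side" else cloud(n,d[n],finder.outline_of(n,"rack")[0]['pixels'])
    S=A[(A[:,2]>208)&(A[:,2]<228)];Q=R(S,yaw)
    print(n,"shelf z",np.percentile(S[:,2],[5,50,95]),"x",np.percentile(Q[:,0],[1,5,50,95,99]),"y",np.percentile(Q[:,1],[1,5,50,95,99]))
    r=cv2.minAreaRect(S[:,:2].astype(np.float32));print(r)
# knob by colour in both
for n in d:
    im=cv2.imread(f"pics/{n}0.png").astype(int);m=(im[:,:,2]>150)&(im[:,:,1]<60)&(im[:,:,0]<70)
    lab,cc,st,ce=cv2.connectedComponentsWithStats(m.astype(np.uint8))
    for i in range(1,lab):
        if 8<st[i,4]<150:
            C=cloud(n,d[n],cc==i); print(n,"red",ce[i],st[i],np.median(C,0) if len(C) else None)
# feet
f=lambda z,u,v:(310+u/4-.375,140+v/4-.375)
F=atz("top",[f(0,110,240),f(0,85,383),f(0,575,335),f(0,549,480)],4);print("feet",F, R(F,yaw))
# cradle
g=lambda u,v:(180+u/6-.4,220+v/6-.4)
C=atz("top",[g(107,360),g(553,410)],20);print("front top edge@20",C)
C=atz("top",[g(152,70),g(594,118)],20);print(C)
# scraper blade plane
for n in d:
    B=np.load(f"c_{n}_scraper.npy") if n=="side" else cloud(n,d[n],finder.outline_of(n,"scraper")[0]['pixels'])
    for lo,hi,t in((30,62,'blade'),(84,125,'handle')):
        q=B[(B[:,2]>lo)&(B[:,2]<hi)]
        for _ in range(4):
            m=q.mean(0);u,s,v=np.linalg.svd(q-m,full_matrices=False);q=q[abs((q-m)@v[2])<5]
        a=v[0]*np.sign(v[0][1]);nn=v[2]*np.sign(v[2][2]);print(n,t,len(q),"mean",m,"dir",a.round(3),"yaw",np.degrees(np.arctan2(-a[0],a[1])),"n",nn.round(3),"nyaw",np.degrees(np.arctan2(nn[1],nn[0])),np.percentile((q-m)@a,[1,99]))
E
```

```text
yaw bar -13.570156752078883 [ 582.9 -222.   305.6] [[ 549.8 -356.9  294.2]
 [ 615.8  -97.2  310.7]]
bar rot: x 618.4078027720392 y [-217.6  -77.4   50.7]
top shelf z [218.9 223.  226.6] x [645.2 646.4 671.3 706.2 708.4] y [-212.  -207.3  -97.9   41.2   45.2]
((633.8184204101562, -238.6271209716797), (265.9454345703125, 74.81986236572266), 76.3153076171875)
side shelf z [214.3 221.5 225.9] x [638.6 645.  680.1 708.4 711.5] y [-208.4 -198.9  -75.3   47.2   55.2]
((636.9583740234375, -234.67140197753906), (270.3069152832031, 81.40043640136719), 76.34355163574219)
top red [407.4 187.5] [403 183  10  10  73] [ 613.  -233.3  317.8]
top red [384.  214.6] [373 206  23  15 105] [ 617.3 -211.2  106.1]
top red [410.9 348.5] [405 346  12   6  43] [ 359.9 -258.2   42.9]
top red [421.6 356.2] [419 349   7  15  64] [ 343.9 -278.5   43.3]
top red [394.1 378.1] [392 376   6   6   9] [ 302.1 -223.7   33.1]
side red [253.7 180.3] [250 178   8   6  30] [ 615.4 -232.   316.1]
side red [315.5 190. ] [306 183  19  12  44] [ 353.8 -244.4   36.6]
side red [265.5 258.4] [260 256  12   4  12] [ 645.9 -201.7  1
[... 277 characters left out ...]

 [ 687.5 -208. ]
 [ 607.9 -208.5]]
front top edge@20 [[509.1 176.   20. ]
 [488.7  20.8  20. ]]
[[611.5 162.1  20. ]
 [590.6   6.2  20. ]]
top blade 664 mean [565.6  84.8  46.2] dir [ 0.1  1.  -0. ] yaw -7.828492247069513 n [ 0.8 -0.1  0.6] nyaw -7.769411487988784 [-88.8  88.3]
top handle 727 mean [532.5  87.6 106.6] dir [0.1 1.  0. ] yaw -7.824647991600555 n [ 0.6 -0.1  0.8] nyaw -7.9369281188234115 [-72.4  73.6]
side blade 1106 mean [563.4  87.6  46. ] dir [ 0.1  1.  -0. ] yaw -8.14147086926357 n [ 0.8 -0.1  0.6] nyaw -8.047923642781589 [-90.3  86.4]
side handle 851 mean [536.7  91.3 102.4] dir [ 0.1  1.  -0. ] yaw -8.234203183906507 n [ 0.8 -0.1  0.6] nyaw -8.03159057635266 [-74.5  71.4]
```

```bash
cat >> h.py <<'E'
from scipy.spatial.transform import Rotation as Ro
def axes(yaw,tilt,roll=0):
    """tool z pointing down, tilted forward by tilt (deg) along heading yaw; roll=0 closes in that plane, 90 across"""
    return Ro.from_euler('z',yaw,degrees=True)*Ro.from_euler('y',-tilt,degrees=True)*Ro.from_matrix([[0,1,0],[1,0,0],[0,0,-1]])*Ro.from_euler('z',roll,degrees=True)
def goal(tcp,R):
    s=sense();dp=(np.array(tcp)-s['eef_pos'])/10;t=(R*Ro.from_rotvec(s['tool_rot']).inv()).as_rotvec(degrees=True)
    n=max(np.linalg.norm(dp)/4.1,np.linalg.norm(t)/7)
    print("dp",dp.round(2),"turn",t.round(2),"rows>=",round(n,1),"per10",(dp/10).round(2),(t/10).round(2))
CR=axes(-7.8,33); cx=np.array([.9907,-.1357,0]);cy=np.array([.1357,.9907,0])
GR=513.4*cx+161*cy+[0,0,95.]   # handle centre in the cradle
YR=-13.6;rx=Ro.from_euler('z',YR,degrees=True).apply([1,0,0]);ry=Ro.from_euler('z',YR,degrees=True).apply([0,1,0]);RO=np.array([626.8,-237.2,0])
rack=lambda x,y,z:RO+x*rx+y*ry+[0,0,z]
def tcp(g,R,back=0): return np.array(g)+R.apply([0,0,18.7-back])
E
python3 - <<'E'
from h import *
print(Ro.from_rotvec(sense()['tool_rot']).as_matrix().round(2),CR.as_matrix().round(2),GR,tcp(GR,CR),tcp(GR,CR,110))
goal(tcp(GR,CR,110),CR)
E
```

```text
[[ 0.92  0.38  0.  ]
 [ 0.38 -0.92  0.  ]
 [ 0.   -0.   -1.  ]] [[ 0.14  0.83  0.54]
 [ 0.99 -0.11 -0.07]
 [ 0.    0.54 -0.84]] [530.47308  89.83432  95.     ] [540.56359902  88.45209083  79.31686038] [481.20760477  96.58285065 171.57062285]
dp [25.04 65.04 -5.97] turn [-21.05 -27.34  57.86] rows>= 17.1 per10 [ 2.5  6.5 -0.6] [-2.1  -2.73  5.79]
```

>>> send_rows(steps=[{"jaw": -0.2, "dp": [1.25, 3.25, 0], "turn": [-1.05, -1.37, 2.89]}, {"jaw": -0.2, "dp": [1.25, 3.25, 0], "turn": [-1.05, -1.37, 2.89]}, {"jaw": -0.2, "dp": [1.25, 3.25, 0], "turn": [-1.05, -1.37, 2.89]}, {"jaw": -0.2, "dp": [1.25, 3.25, 0], "turn": [-1.05, -1.37, 2.89]}, {"jaw": -0.2, "dp": [1.25, 3.25, 0], "turn": [-1.05, -1.37, 2.89]}, {"jaw": -0.2, "dp": [1.25, 3.25, 0], "turn": [-1.05, -1.37, 2.89]}, {"jaw": -0.2, "dp": [1.25, 3.25, 0], "turn": [-1.05, -1.37, 2.89]}, {"jaw": -0.2, "dp": [1.25, 3.25, 0], "turn": [-1.05, -1.37, 2.89]}, {"jaw": -0.2, "dp": [1.25, 3.25, 0], "turn": [-1.05, -1.37, 2.89]}, {"jaw": -0.2, "dp": [1.25, 3.25, 0], "turn": [-1.05, -1.37, 2.89]}], force=70)

```text
clock: 2.13
eef_pos: [355.9, -227.4, 231.5]
tool_rot: [2.61, 1.268, 0.289]
force: [1.0, -0.4, 0.2]
grip_width: 51.3
grip_force: 0.0
```

>>> send_rows(steps=[{"jaw": -0.2, "dp": [1.25, 3.25, 0], "turn": [-1.05, -1.37, 2.89]}, {"jaw": -0.2, "dp": [1.25, 3.25, 0], "turn": [-1.05, -1.37, 2.89]}, {"jaw": -0.2, "dp": [1.25, 3.25, 0], "turn": [-1.05, -1.37, 2.89]}, {"jaw": -0.2, "dp": [1.25, 3.25, 0], "turn": [-1.05, -1.37, 2.89]}, {"jaw": -0.2, "dp": [1.25, 3.25, 0], "turn": [-1.05, -1.37, 2.89]}, {"jaw": -0.2, "dp": [1.25, 3.25, 0], "turn": [-1.05, -1.37, 2.89]}, {"jaw": -0.2, "dp": [1.25, 3.25, 0], "turn": [-1.05, -1.37, 2.89]}, {"jaw": -0.2, "dp": [1.25, 3.25, 0], "turn": [-1.05, -1.37, 2.89]}, {"jaw": -0.2, "dp": [1.25, 3.25, 0], "turn": [-1.05, -1.37, 2.89]}, {"jaw": -0.2, "dp": [1.25, 3.25, 0], "turn": [-1.05, -1.37, 2.89]}])

```text
clock: 2.97
eef_pos: [480.9, 98.3, 231.9]
tool_rot: [2.002, 1.75, 0.523]
force: [0.9, -0.5, 0.2]
grip_width: 51.0
grip_force: 0.0
```

```bash
python3 - <<'E'
from h import *
s=sense();print(s['clock'],s['eef_pos'],s['joint_pos'].round(2),s['grip_width'])
goal(tcp(GR,CR,110),CR);goal(tcp(GR,CR,60),CR)
E
```

```text
2.9667 [480.93208404  98.28338928 231.8768995 ] [ 0.38 -0.31 -0.84  0.53 -0.27  2.02] 51.03067549554594
dp [ 0.03 -0.17 -6.03] turn [-0.06  0.18 -0.15] rows>= 1.5 per10 [ 0.   -0.02 -0.6 ] [-0.01  0.02 -0.02]
dp [  2.73  -0.54 -10.22] turn [-0.06  0.18 -0.15] rows>= 2.6 per10 [ 0.27 -0.05 -1.02] [-0.01  0.02 -0.02]
```

>>> send_rows(steps=[{"jaw": -0.2, "dp": [0, -0.17, -3.0], "turn": [0, 0.2, -0.15]}, {"jaw": -0.2, "dp": [0, 0, -3.0], "turn": [0, 0, 0]}, {"jaw": -0.2, "dp": [1.35, -0.18, -2.1], "turn": [0, 0, 0]}, {"jaw": -0.2, "dp": [1.35, -0.18, -2.1], "turn": [0, 0, 0]}, {"jaw": -0.2, "dp": [0, 0, 0], "turn": [0, 0, 0]}])

```text
clock: 3.38
eef_pos: [506.6, 90.2, 125.4]
tool_rot: [2.012, 1.75, 0.51]
force: [-0.7, -0.5, 0.0]
grip_width: 51.3
grip_force: 0.0
```

```bash
python3 - <<'E'
from h import *
s=sense();print(s['clock'],s['eef_pos'],s['force'])
goal(tcp(GR,CR),CR)
im,d=viewer.get_image("side");cv2.imwrite("pics/side1.png",cv2.resize(im[180:360,300:480,::-1],None,fx=3.3,fy=3.3,interpolation=cv2.INTER_CUBIC))
E
```

```text
3.3833 [506.57911677  90.24453871 125.36411717] [-0.70295775 -0.47872052  0.02897128]
dp [ 3.4  -0.18 -4.6 ] turn [ 0.01 -0.45  0.19] rows>= 1.4 per10 [ 0.34 -0.02 -0.46] [ 0.   -0.04  0.02]
```

View pics/side1.png

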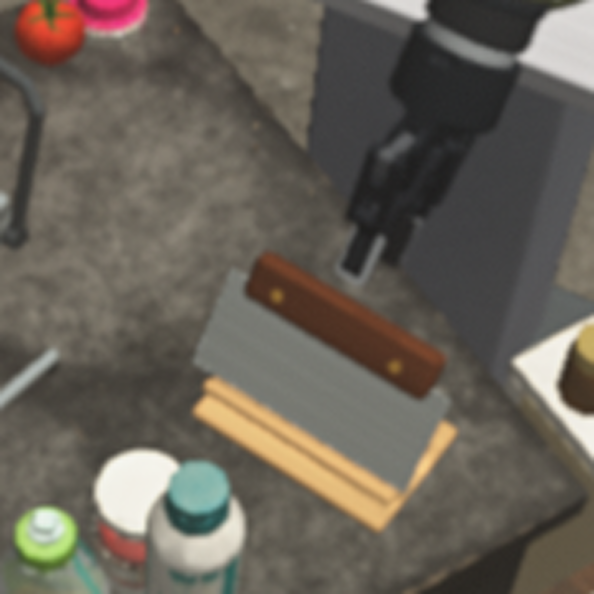

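The front finger at (355,265) lines up with the middle of the handle, around (345,325), so I can go in.

>>> send_rows(steps=[{"jaw": -0.2, "dp": [0.85, -0.05, -1.15], "turn": [0, -0.2, 0]}, {"jaw": -0.2, "dp": [0.85, -0.05, -1.15], "turn": [0, -0.2, 0]}, {"jaw": -0.2, "dp": [0.85, -0.05, -1.15], "turn": [0, 0, 0]}, {"jaw": -0.2, "dp": [0.85, -0.05, -1.15], "turn": [0, 0, 0]}, {"jaw": -0.2, "dp": [0, 0, 0], "turn": [0, 0, 0]}])

```text
clock: 3.85
eef_pos: [542.3, 88.8, 83.3]
tool_rot: [2.006, 1.742, 0.522]
force: [-0.9, -0.9, -0.5]
grip_width: 50.7
grip_force: 0.0
```

```bash
python3 - <<'E'
from h import *
s=sense();print(s['clock'],s['eef_pos'],s['force'])
goal(tcp(GR,CR),CR)
E
```

```text
3.85 [542.3065065   88.79894367  83.28898357] [-0.89810581 -0.8564038  -0.48077504]
dp [-0.17 -0.03 -0.4 ] turn [-0.08  0.23  0.22] rows>= 0.1 per10 [-0.02 -0.   -0.04] [-0.01  0.02  0.02]
```

>>> send_rows(steps=[{"jaw": -0.2, "dp": [-0.2, 0, -0.4], "turn": [0, 0.2, 0.2]}, {"jaw": -0.2, "dp": [0, 0, 0], "turn": [0, 0, 0]}, {"jaw": 1, "dp": [0, 0, 0], "turn": [0, 0, 0]}, {"jaw": 1, "dp": [0, 0, 0], "turn": [0, 0, 0]}, {"jaw": 1, "dp": [0, 0, 0], "turn": [0, 0, 0]}, {"jaw": 1, "dp": [0, 0, 0], "turn": [0, 0, 0]}, {"jaw": 1, "dp": [0, 0, 0], "turn": [0, 0, 0]}, {"jaw": 1, "dp": [0, 0, 0], "turn": [0, 0, 0]}, {"jaw": 1, "dp": [0, 0, 0], "turn": [0, 0, 0]}, {"jaw": 1, "dp": [0, 0, 0], "turn": [0, 0, 0]}])

```text
clock: 4.68
eef_pos: [540.3, 89.0, 80.6]
tool_rot: [2.004, 1.747, 0.522]
force: [-5.5, -0.6, 7.9]
grip_width: 20.7
grip_force: 67.9
```

```bash
python3 - <<'E'
from h import *
s=sense();print(s['clock'],s['eef_pos'],s['tool_rot'],s['force'],s['ft_torque'])
goal(tcp(GR,CR),CR)
E
```

```text
4.6833 [540.25326523  88.99693424  80.64124725] [2.00398203 1.74749796 0.52199944] [-5.52178666 -0.58045439  7.89465069] [-0.12910435  0.54640857 -0.15087398]
dp [ 0.03 -0.05 -0.13] turn [-0.09  0.15 -0.01] rows>= 0.0 per10 [ 0.   -0.01 -0.01] [-0.01  0.02 -0.  ]
```

>>> send_rows(steps=[{"jaw": 1, "dp": [-0.27, 0.04, 0.42], "turn": [0, 0, 0]}, {"jaw": 1, "dp": [-0.54, 0.07, 0.84], "turn": [0, 0, 0]}, {"jaw": 1, "dp": [-1.08, 0.15, 1.68], "turn": [0, 0, 0]}, {"jaw": 1, "dp": [-1.62, 0.22, 2.52], "turn": [0, 0, 0]}, {"jaw": 1, "dp": [-1.62, 0.22, 2.52], "turn": [0, 0, 0]}, {"jaw": 1, "dp": [-0.54, 0.1, 2.0], "turn": [0, 0, 0]}, {"jaw": 1, "dp": [0, 0, 0], "turn": [0, 0, 0]}, {"jaw": 1, "dp": [0, 0, 0], "turn": [0, 0, 0]}])

```text
clock: 5.35
eef_pos: [483.1, 97.4, 180.1]
tool_rot: [2.004, 1.749, 0.523]
force: [-0.1, 0.0, -3.4]
grip_width: 21.0
grip_force: 70.9
```

```bash
cat >> h.py <<'E'
def blade(tag):
    """fit blade in tool frame from both cameras"""
    s=sense();R=Ro.from_rotvec(s['tool_rot'])
    for n in("top","side"):
        im,d=viewer.get_image(n);cv2.imwrite(f"pics/{n}{tag}.png",im[:,:,::-1])
        o=finder.outline_of(n,"scraper")
        if not o: print(n,"none");continue
        P=R.inv().apply(cloud(n,d,o[0]['pixels'])-s['eef_pos'])  # tool frame: x along edge, y normal, z to edge
        q=P[(P[:,2]>10)&(P[:,2]<60)&(abs(P[:,1])<25)&(abs(P[:,0])<120)]
        if len(q)<50: print(n,"few",len(q),o[0]['bbox']);continue
        A=np.c_[q[:,0],q[:,2],np.ones(len(q))];c=np.linalg.lstsq(A,q[:,1],rcond=None)[0]
        e=[]
        for lo in range(-75,80,15):
            m=(P[:,0]>lo-7)&(P[:,0]<lo+7)&(abs(P[:,1])<25)
            if m.sum()>5:e.append((lo,np.percentile(P[m,2],97)))
        e=np.array(e);k=np.polyfit(e[:,0],e[:,1],1)
        print(n,round(o[0]['conf'],2),"y=",c.round(3),"edge z at x=0",k[1].round(1),"slope deg",np.degrees(k[0]).round(2),"x ext",np.percentile(q[:,0],[1,99]).round(1))
E
python3 - <<'E'
from h import *
s=sense();print(s['clock'],s['eef_pos'],s['tool_rot'],s['force'],s['grip_force'])
blade("2")
R=axes(YR,42); e=rack(-95,0.7,60); g=e-R.apply([0,0,66.3]); print(g); goal(g,R)
E
```

```text
5.35 [483.14193462  97.39032145 180.11349178] [2.00406944 1.74869424 0.52338046] [-0.059389    0.02771395 -3.40302386] 70.90823292732239
top 0.66 y= [-0.003  0.004  2.699] edge z at x=0 64.0 slope deg 0.52 x ext [-90.7  86.2]
side 0.86 y= [ 0.002  0.002 -1.818] edge z at x=0 65.1 slope deg 0.57 x ext [-88.7  87.3]
[ 491.50884943 -203.74943253  109.27050193]
dp [  0.96 -30.01  -6.76] turn [-1.7  -9.01 -5.79] rows>= 7.5 per10 [ 0.1  -3.   -0.68] [-0.17 -0.9  -0.58]
```

>>> send_rows(steps=[{"jaw": 1, "dp": [0, -3.0, 0], "turn": [-0.17, -0.9, -0.58]}, {"jaw": 1, "dp": [0.1, -3.0, 0], "turn": [-0.17, -0.9, -0.58]}, {"jaw": 1, "dp": [0.1, -3.0, 0], "turn": [-0.17, -0.9, -0.58]}, {"jaw": 1, "dp": [0.1, -3.0, 0], "turn": [-0.17, -0.9, -0.58]}, {"jaw": 1, "dp": [0.1, -3.0, 0], "turn": [-0.17, -0.9, -0.58]}, {"jaw": 1, "dp": [0.1, -3.0, 0], "turn": [-0.17, -0.9, -0.58]}, {"jaw": 1, "dp": [0.1, -3.0, 0], "turn": [-0.17, -0.9, -0.58]}, {"jaw": 1, "dp": [0.1, -3.0, 0], "turn": [-0.17, -0.9, -0.58]}, {"jaw": 1, "dp": [0.1, -3.0, 0], "turn": [-0.17, -0.9, -0.58]}, {"jaw": 1, "dp": [0.1, -2.9, 0], "turn": [-0.17, -0.9, -0.58]}])

```text
clock: 6.38
eef_pos: [498.8, -204.5, 187.4]
tool_rot: [1.979, 1.552, 0.583]
force: [0.7, -0.3, -3.7]
grip_width: 21.6
grip_force: 71.1
```

>>> send_rows(steps=[{"jaw": 1, "dp": [0, 0, -2], "turn": [0, 0, 0]}, {"jaw": 1, "dp": [0, 0, -2], "turn": [0, 0, 0]}, {"jaw": 1, "dp": [0, 0, -2], "turn": [0, 0, 0]}, {"jaw": 1, "dp": [0, 0, -2], "turn": [0, 0, 0]}, {"jaw": 1, "dp": [0, 0, -1.2], "turn": [0, 0, 0]}, {"jaw": 1, "dp": [0, 0, 0], "turn": [0, 0, 0]}])

```text
clock: 6.88
eef_pos: [522.1, -217.3, 116.4]
tool_rot: [2.014, 1.587, 0.563]
force: [-0.1, 0.4, -3.8]
grip_width: 21.4
grip_force: 71.0
```

```bash
python3 - <<'E'
from h import *
s=sense();print(s['clock'],s['eef_pos'],s['tool_rot'],s['force'],s['grip_force'])
blade("3")
R=axes(YR,42); 
for x in(-95,-60,-11): goal(rack(x,2,35)-R.apply([0,0,66.3]),R)
a=cv2.imread("pics/top3.png");b=cv2.imread("pics/side3.png")
A=cv2.resize(a[150:290,310:500],(400,295));B=cv2.resize(b[140:330,190:350],(398,473))
o=np.zeros((480,800,3),np.uint8);o[:295,:400]=A;o[:473,400:798]=B;cv2.imwrite("pics/v3.png",o)
E
```

```text
6.8833 [ 522.13068869 -217.29193395  116.44591202] [2.01436673 1.58746186 0.56270448] [-0.05075071  0.39873184 -3.83671632] 70.9975790977478
top 0.92 y= [-0.000e+00  1.000e-03  3.244e+00] edge z at x=0 64.1 slope deg 0.51 x ext [-88.2  86.4]
side 0.81 y= [ 6.00e-03 -1.00e-03  1.81e+00] edge z at x=0 22.8 slope deg 18.73 x ext [-87.8  91. ]
dp [-3.12  1.45 -3.57] turn [-1.24 -3.13 -0.34] rows>= 1.2 per10 [-0.31  0.15 -0.36] [-0.12 -0.31 -0.03]
dp [ 0.28  0.63 -3.57] turn [-1.24 -3.13 -0.34] rows>= 0.9 per10 [ 0.03  0.06 -0.36] [-0.12 -0.31 -0.03]
dp [ 5.05 -0.52 -3.57] turn [-1.24 -3.13 -0.34] rows>= 1.5 per10 [ 0.5  -0.05 -0.36] [-0.12 -0.31 -0.03]
```

View pics/v3.png

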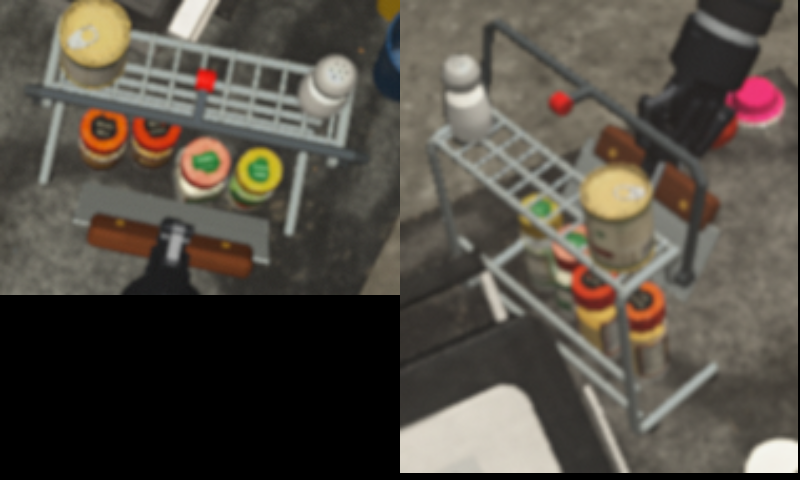

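```bash
python3 - <<'E'
from h import *
s=sense();print(s['joint_pos'].round(3))
R=axes(YR,33); 
for x in(-85,-60,-11): goal(rack(x,2,42)-R.apply([0,0,66.3]),R)
E
```

```text
[-0.491 -0.055 -1.025 -0.056  0.167  1.372]
dp [-1.34  1.02 -2.24] turn [ 0.85  5.63 -0.31] rows>= 0.8 per10 [-0.13  0.1  -0.22] [ 0.08  0.56 -0.03]
dp [ 1.09  0.44 -2.24] turn [ 0.85  5.63 -0.31] rows>= 0.8 per10 [ 0.11  0.04 -0.22] [ 0.08  0.56 -0.03]
dp [ 5.85 -0.72 -2.24] turn [ 0.85  5.63 -0.31] rows>= 1.5 per10 [ 0.58 -0.07 -0.22] [ 0.08  0.56 -0.03]
```

>>> send_rows(steps=[{"jaw": 1, "dp": [-0.4, 0.3, 0], "turn": [0.3, 1.9, -0.1]}, {"jaw": 1, "dp": [-0.4, 0.3, 0], "turn": [0.3, 1.9, -0.1]}, {"jaw": 1, "dp": [-0.5, 0.4, 0], "turn": [0.25, 1.8, -0.1]}, {"jaw": 1, "dp": [0, 0, -1.1], "turn": [0, 0, 0]}, {"jaw": 1, "dp": [0, 0, -1.1], "turn": [0, 0, 0]}, {"jaw": 1, "dp": [0, 0, 0], "turn": [0, 0, 0]}, {"jaw": 1, "dp": [0, 0, 0], "turn": [0, 0, 0]}])

```text
clock: 7.67
eef_pos: [509.8, -206.7, 98.2]
tool_rot: [2.08, 1.637, 0.486]
force: [0.2, 0.4, -3.8]
grip_width: 20.9
grip_force: 70.8
```

```bash
python3 - <<'E'
from h import *
s=sense();print(s['clock'],s['eef_pos'],s['joint_pos'].round(3),s['force'])
R=axes(YR,33); 
for x in(-85,-60,-11): goal(rack(x,2,42)-R.apply([0,0,66.3]),R)
print(rx)
d=s['eef_pos']+Ro.from_rotvec(s['tool_rot']).apply([0,0,66.3])-RO;print("edge rack",d@rx,d@ry,d[2])
E
```

```text
7.6667 [ 509.84482816 -206.73715028   98.18253425] [-0.457 -0.027 -0.985  0.047  0.12   1.386] [ 0.22821273  0.37509338 -3.84597307]
dp [-0.03 -0.   -0.06] turn [-0.01  0.03 -0.03] rows>= 0.0 per10 [-0.   -0.   -0.01] [-0.  0. -0.]
dp [ 2.4  -0.59 -0.06] turn [-0.01  0.03 -0.03] rows>= 0.6 per10 [ 0.24 -0.06 -0.01] [-0.  0. -0.]
dp [ 7.16 -1.74 -0.06] turn [-0.01  0.03 -0.03] rows>= 1.8 per10 [ 0.72 -0.17 -0.01] [-0.  0. -0.]
[ 0.971961   -0.23514211  0.        ]
edge rack -84.70021462741207 2.140864926228897 42.59764747722283
```

>>> send_rows(steps=[{"jaw": 1, "dp": [0.29, -0.07, 0], "turn": [0, 0, 0]}, {"jaw": 1, "dp": [0.29, -0.07, 0], "turn": [0, 0, 0]}, {"jaw": 1, "dp": [0.29, -0.07, 0], "turn": [0, 0, 0]}, {"jaw": 1, "dp": [0.29, -0.07, 0], "turn": [0, 0, 0]}, {"jaw": 1, "dp": [0.29, -0.07, 0], "turn": [0, 0, 0]}, {"jaw": 1, "dp": [0.29, -0.07, 0], "turn": [0, 0, 0]}, {"jaw": 1, "dp": [0.29, -0.07, 0], "turn": [0, 0, 0]}, {"jaw": 1, "dp": [0.29, -0.07, 0], "turn": [0, 0, 0]}, {"jaw": 1, "dp": [0.29, -0.07, 0], "turn": [0, 0, 0]}, {"jaw": 1, "dp": [0.29, -0.07, 0], "turn": [0, 0, 0]}])

```text
clock: 8.5
eef_pos: [539.7, -214.2, 98.2]
tool_rot: [2.079, 1.637, 0.486]
force: [-0.5, -0.1, -2.8]
grip_width: 20.9
grip_force: 71.1
```

>>> send_rows(steps=[{"jaw": 1, "dp": [0.195, -0.047, 0], "turn": [0, 0, 0]}, {"jaw": 1, "dp": [0.195, -0.047, 0], "turn": [0, 0, 0]}, {"jaw": 1, "dp": [0.195, -0.047, 0], "turn": [0, 0, 0]}, {"jaw": 1, "dp": [0.195, -0.047, 0], "turn": [0, 0, 0]}, {"jaw": 1, "dp": [0.195, -0.047, 0], "turn": [0, 0, 0]}, {"jaw": 1, "dp": [0.195, -0.047, 0], "turn": [0, 0, 0]}, {"jaw": 1, "dp": [0.195, -0.047, 0], "turn": [0, 0, 0]}, {"jaw": 1, "dp": [0.195, -0.047, 0], "turn": [0, 0, 0]}, {"jaw": 1, "dp": [0.195, -0.047, 0], "turn": [0, 0, 0]}, {"jaw": 1, "dp": [0.195, -0.047, 0], "turn": [0, 0, 0]}])

```text
clock: 9.33
eef_pos: [559.1, -218.9, 98.3]
tool_rot: [2.079, 1.637, 0.486]
force: [-2.0, 1.6, -2.6]
grip_width: 21.1
grip_force: 71.2
```

```bash
cat >> h.py <<'E'
def edge():
    s=sense();d=s['eef_pos']+Ro.from_rotvec(s['tool_rot']).apply([0,0,66.3])-RO
    print(s['clock'],"edge rack",(d@rx).round(1),(d@ry).round(1),d[2].round(1),"F rack",(s['force']@rx).round(1),(s['force']@ry).round(1),s['force'][2].round(1),"turn err",((axes(YR,33)*Ro.from_rotvec(s['tool_rot']).inv()).as_rotvec(degrees=True)).round(2))
E
python3 - <<'E'
from h import *
edge()
a=viewer.get_image("top")[0][:,:,::-1];b=viewer.get_image("side")[0][:,:,::-1]
A=cv2.resize(a[150:290,310:500],(400,295));B=cv2.resize(b[140:330,190:350],(398,473))
o=np.zeros((480,800,3),np.uint8);o[:295,:400]=A;o[:473,400:798]=B;cv2.imwrite("pics/v4.png",o)
E
```

```text
9.3333 edge rack -33.9 1.9 42.7 F rack -2.3 1.1 -2.6 turn err [ 0.01  0.07 -0.02]
```

View pics/v4.png

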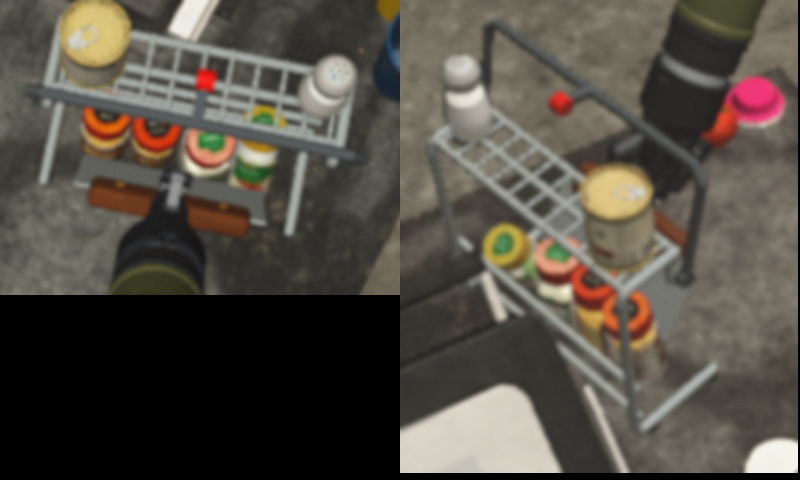

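The jars are tipping backwards: the yellow cap in the top crop has jumped to (265,115) above its label at (255,170), and all the caps in the side crop have shifted left. I'll back off slowly so they settle upright, then push lower.

>>> send_rows(steps=[{"jaw": 1, "dp": [-0.195, 0.047, 0], "turn": [0, 0, 0]}, {"jaw": 1, "dp": [-0.195, 0.047, 0], "turn": [0, 0, 0]}, {"jaw": 1, "dp": [-0.195, 0.047, 0], "turn": [0, 0, 0]}, {"jaw": 1, "dp": [-0.195, 0.047, 0], "turn": [0, 0, 0]}, {"jaw": 1, "dp": [-0.195, 0.047, 0], "turn": [0, 0, 0]}, {"jaw": 1, "dp": [-0.195, 0.047, 0], "turn": [0, 0, 0]}, {"jaw": 1, "dp": [-0.195, 0.047, 0], "turn": [0, 0, 0]}, {"jaw": 1, "dp": [-0.195, 0.047, 0], "turn": [0, 0, 0]}, {"jaw": 1, "dp": [-0.195, 0.047, 0], "turn": [0, 0, 0]}, {"jaw": 1, "dp": [-0.195, 0.047, 0], "turn": [0, 0, 0]}])

```text
clock: 10.27
eef_pos: [539.3, -214.1, 98.4]
tool_rot: [2.079, 1.637, 0.486]
force: [-1.4, 0.6, -3.4]
grip_width: 21.1
grip_force: 71.0
```

```bash
cat >> h.py <<'E'
def jars():
    for n in("top","side"):
        im,d=viewer.get_image(n)
        for o in finder.outline_of(n,"jar_a"):
            if o['conf']<.3: continue
            P=cloud(n,d,o['pixels'])-RO
            if len(P)<20: continue
            Q=np.c_[P@rx,P@ry,P[:,2]];z=np.percentile(Q[:,2],97)
            if abs(np.median(Q[:,1]))>120 or abs(np.median(Q[:,0]))>120: continue
            t=Q[Q[:,2]>z-5];b=Q[(Q[:,2]<z-20)]
            print(n,round(o['conf'],2),"top",t.mean(0).round(0),"zmax",z.round(0),"body mean",b.mean(0).round(0) if len(b) else None)
E
python3 - <<'E'
from h import *
edge();jars()
a=viewer.get_image("top")[0][:,:,::-1];b=viewer.get_image("side")[0][:,:,::-1]
A=cv2.resize(a[150:290,310:500],(400,295));B=cv2.resize(b[140:330,190:350],(398,473))
o=np.zeros((480,800,3),np.uint8);o[:295,:400]=A;o[:473,400:798]=B;cv2.imwrite("pics/v5.png",o)
E
```

```text
10.2667 edge rack -54.2 1.9 42.8 F rack -1.5 0.3 -3.4 turn err [ 0.01  0.08 -0.02]
top 0.96 top [-16.  74. 110.] zmax 110.0 body mean [-31.  72.  48.]
top 0.92 top [ 19. -71. 121.] zmax 106.0 body mean [-16. -71.  55.]
top 0.74 top [-10. -26.  99.] zmax 102.0 body mean [-22. -23.  50.]
side 0.87 top [-15.  82. 108.] zmax 110.0 body mean [-9. 92. 48.]
side 0.71 top [  1.  29. 107.] zmax 109.0 body mean [ 7. 39. 55.]
side 0.63 top [  1. -25.  97.] zmax 99.0 body mean [ 11. -16.  54.]
side 0.62 top [ 15. -67. 106.] zmax 108.0 body mean [  7. -65.  58.]
```

View pics/v5.png

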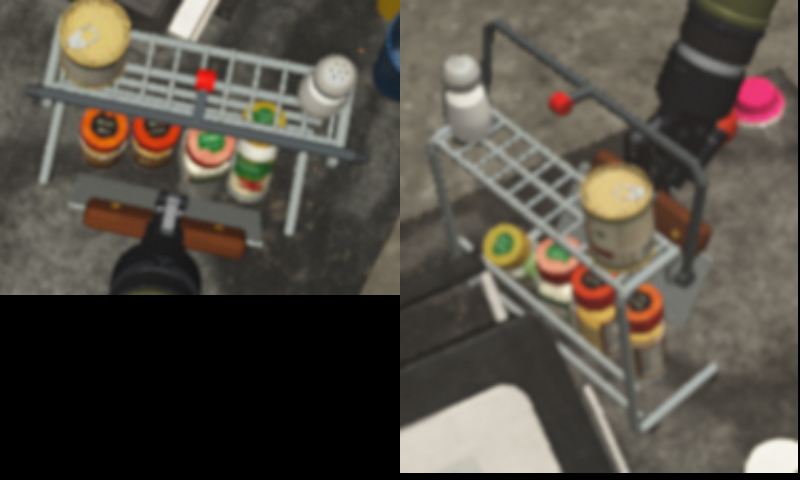

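Jar a at (103,130) is upright again, but the yellow jar (cap at (265,115), label at (250,175)) still leans on the back rail, and the pink one may too. Pushing their feet from very low should slide the bases under and bring them upright. I'll move to edge x≈-62, z≈16.

>>> send_rows(steps=[{"jaw": 1, "dp": [-0.39, 0.09, 0], "turn": [0, 0, 0]}, {"jaw": 1, "dp": [-0.39, 0.09, -0.5], "turn": [0, 0, 0]}, {"jaw": 1, "dp": [0, 0, -0.7], "turn": [0, 0, 0]}, {"jaw": 1, "dp": [0, 0, -0.7], "turn": [0, 0, 0]}, {"jaw": 1, "dp": [0, 0, -0.7], "turn": [0, 0, 0]}, {"jaw": 1, "dp": [0, 0, 0], "turn": [0, 0, 0]}, {"jaw": 1, "dp": [0, 0, 0], "turn": [0, 0, 0]}])

```text
clock: 11.15
eef_pos: [531.0, -212.0, 71.1]
tool_rot: [2.081, 1.638, 0.485]
force: [0.5, -0.0, -3.3]
grip_width: 20.8
grip_force: 70.9
```

```bash
python3 - <<'E'
from h import *
edge();print(sense()['joint_pos'].round(2))
E
```

```text
11.15 edge rack -62.9 2.0 15.5 F rack 0.5 0.1 -3.3 turn err [-0.04 -0.03 -0.02]
[-0.45  0.07 -0.97 -0.04  0.11  1.4 ]
```

>>> send_rows(steps=[{"jaw": 1, "dp": [0.195, -0.047, 0], "turn": [0, 0, 0]}, {"jaw": 1, "dp": [0.195, -0.047, 0], "turn": [0, 0, 0]}, {"jaw": 1, "dp": [0.195, -0.047, 0], "turn": [0, 0, 0]}, {"jaw": 1, "dp": [0.195, -0.047, 0], "turn": [0, 0, 0]}, {"jaw": 1, "dp": [0.195, -0.047, 0], "turn": [0, 0, 0]}, {"jaw": 1, "dp": [0.195, -0.047, 0], "turn": [0, 0, 0]}, {"jaw": 1, "dp": [0.195, -0.047, 0], "turn": [0, 0, 0]}, {"jaw": 1, "dp": [0.195, -0.047, 0], "turn": [0, 0, 0]}, {"jaw": 1, "dp": [0.195, -0.047, 0], "turn": [0, 0, 0]}, {"jaw": 1, "dp": [0.195, -0.047, 0], "turn": [0, 0, 0]}])

```text
clock: 11.98
eef_pos: [551.4, -217.1, 72.4]
tool_rot: [2.079, 1.637, 0.486]
force: [0.3, -0.3, -4.5]
grip_width: 21.2
grip_force: 70.9
```

>>> send_rows(steps=[{"jaw": 1, "dp": [0.15, -0.036, 0], "turn": [0, 0, 0]}, {"jaw": 1, "dp": [0.15, -0.036, 0], "turn": [0, 0, 0]}, {"jaw": 1, "dp": [0.15, -0.036, 0], "turn": [0, 0, 0]}, {"jaw": 1, "dp": [0.15, -0.036, 0], "turn": [0, 0, 0]}, {"jaw": 1, "dp": [0.15, -0.036, 0], "turn": [0, 0, 0]}, {"jaw": 1, "dp": [0.15, -0.036, 0], "turn": [0, 0, 0]}, {"jaw": 1, "dp": [0.15, -0.036, 0], "turn": [0, 0, 0]}, {"jaw": 1, "dp": [0.15, -0.036, 0], "turn": [0, 0, 0]}])

```text
clock: 12.65
eef_pos: [563.0, -219.8, 72.0]
tool_rot: [2.08, 1.637, 0.486]
force: [-2.8, 0.9, -4.6]
grip_width: 21.3
grip_force: 71.1
```

```bash
python3 - <<'E'
from h import *
edge();jars()
a=viewer.get_image("top")[0][:,:,::-1];b=viewer.get_image("side")[0][:,:,::-1]
A=cv2.resize(a[150:290,310:500],(400,295));B=cv2.resize(b[140:330,190:350],(398,473))
o=np.zeros((480,800,3),np.uint8);o[:295,:400]=A;o[:473,400:798]=B;cv2.imwrite("pics/v6.png",o)
E
```

```text
12.65 edge rack -30.0 1.9 16.4 F rack -2.9 0.2 -4.6 turn err [-0.01  0.04 -0.02]
top 0.94 top [-11.  27. 107.] zmax 110.0 body mean [-21.  28.  53.]
top 0.82 top [ 26. -73. 106.] zmax 108.0 body mean [ -9. -70.  54.]
top 0.79 top [-13.  75. 108.] zmax 110.0 body mean [-23.  72.  57.]
top 0.69 top [-10. -25. 101.] zmax 102.0 body mean [-18. -23.  50.]
side 0.73 top [  3.  34. 113.] zmax 110.0 body mean [10. 35. 58.]
side 0.73 top [ 16. -72. 108.] zmax 110.0 body mean [ 15. -58.  68.]
side 0.72 top [  3. -23.  98.] zmax 100.0 body mean [ 13. -12.  57.]
side 0.57 top [ 42. 129. 191.] zmax 158.0 body mean [-3. 87. 71.]
```

>>> send_rows(steps=[{"jaw": 1, "dp": [0.136, -0.033, 0], "turn": [0, 0, 0]}, {"jaw": 1, "dp": [0.136, -0.033, 0], "turn": [0, 0, 0]}, {"jaw": 1, "dp": [0.136, -0.033, 0], "turn": [0, 0, 0]}, {"jaw": 1, "dp": [0.136, -0.033, 0], "turn": [0, 0, 0]}, {"jaw": 1, "dp": [0.136, -0.033, 0], "turn": [0, 0, 0]}, {"jaw": 1, "dp": [0.136, -0.033, 0], "turn": [0, 0, 0]}, {"jaw": 1, "dp": [0.136, -0.033, 0], "turn": [0, 0, 0]}, {"jaw": 1, "dp": [0.136, -0.033, 0], "turn": [0, 0, 0]}, {"jaw": 1, "dp": [0.136, -0.033, 0], "turn": [0, 0, 0]}, {"jaw": 1, "dp": [0, 0, 0], "turn": [0, 0, 0]}])

```text
clock: 13.78
eef_pos: [575.9, -223.1, 72.5]
tool_rot: [2.079, 1.637, 0.486]
force: [-0.8, 1.5, -4.3]
grip_width: 21.0
grip_force: 71.1
```

```bash
python3 - <<'E'
from h import *
edge();jars()
a=viewer.get_image("top")[0][:,:,::-1];b=viewer.get_image("side")[0][:,:,::-1]
A=cv2.resize(a[150:290,310:500],(400,295));B=cv2.resize(b[140:330,190:350],(398,473))
o=np.zeros((480,800,3),np.uint8);o[:295,:400]=A;o[:473,400:798]=B;cv2.imwrite("pics/v7.png",o)
E
```

```text
13.7833 edge rack -16.6 1.8 16.9 F rack -1.1 1.2 -4.3 turn err [ 0.02  0.1  -0.02]
top 0.83 top [  1.  73. 107.] zmax 109.0 body mean [-9. 73. 52.]
top 0.83 top [  6. -28. 109.] zmax 102.0 body mean [ -6. -25.  51.]
top 0.72 top [ 21. -70. 116.] zmax 110.0 body mean [ -4. -69.  54.]
side 0.91 top [ 16. -69. 108.] zmax 110.0 body mean [ 17. -73.  48.]
side 0.87 top [ 12.  85. 117.] zmax 111.0 body mean [12. 88. 52.]
side 0.8 top [  9.  30. 107.] zmax 110.0 body mean [23. 38. 55.]
side 0.73 top [ 11. -25.  98.] zmax 101.0 body mean [ 23. -13.  56.]
```

View pics/v7.png

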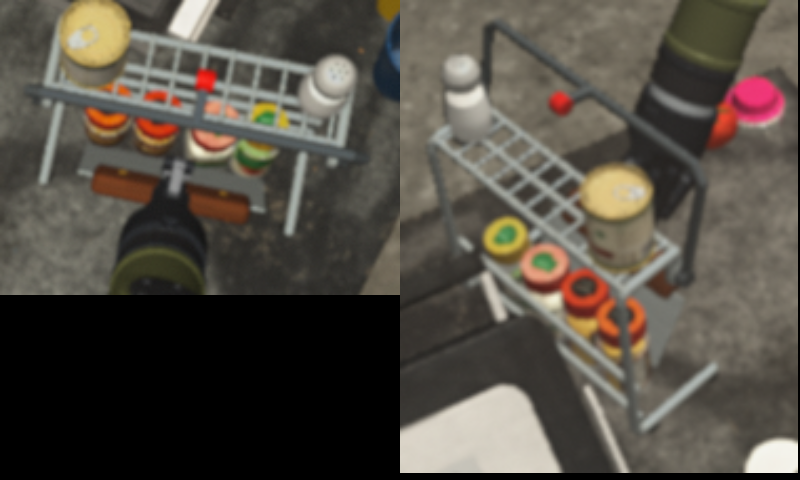

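All four caps now lie in one line in the side crop, (506,240), (545,265), (585,290), (621,318), and all the jars are upright. I'll press on to the rail.

>>> send_rows(steps=[{"jaw": 1, "dp": [0.1, -0.024, 0], "turn": [0, 0, 0]}, {"jaw": 1, "dp": [0.1, -0.024, 0], "turn": [0, 0, 0]}, {"jaw": 1, "dp": [0.1, -0.024, 0], "turn": [0, 0, 0]}, {"jaw": 1, "dp": [0.1, -0.024, 0], "turn": [0, 0, 0]}])

```text
clock: 14.42
eef_pos: [577.8, -223.3, 71.2]
tool_rot: [2.082, 1.638, 0.484]
force: [-10.1, 2.6, 0.8]
grip_width: 21.2
grip_force: 72.3
```

>>> send_rows(steps=[{"jaw": 1, "dp": [0.1, -0.024, 0], "turn": [0, 0, 0]}, {"jaw": 1, "dp": [0, 0, 0], "turn": [0, 0, 0]}])

```text
clock: 14.58
eef_pos: [578.0, -223.3, 70.4]
tool_rot: [2.084, 1.639, 0.483]
force: [-9.1, 1.9, -0.6]
grip_width: 21.4
grip_force: 72.0
```

```bash
python3 - <<'E'
from h import *
edge()
E
```

```text
14.5833 edge rack -14.8 2.0 14.7 F rack -9.3 -0.3 -0.6 turn err [-0.08 -0.19  0.02]
```

>>> send_rows(steps=[{"jaw": 1, "dp": [0.1, -0.024, 0.05], "turn": [0, 0, 0]}, {"jaw": 1, "dp": [0.1, -0.024, 0.05], "turn": [0, 0, 0]}, {"jaw": 1, "dp": [0, 0, 0], "turn": [0, 0, 0]}])

```text
clock: 14.83
eef_pos: [578.6, -223.4, 70.5]
tool_rot: [2.086, 1.64, 0.481]
force: [-12.2, 3.9, 3.0]
grip_width: 21.2
grip_force: 72.7
```

```bash
python3 - <<'E'
from h import *
edge();jars()
a=viewer.get_image("top")[0][:,:,::-1];b=viewer.get_image("side")[0][:,:,::-1]
A=cv2.resize(a[150:290,310:500],(400,295));B=cv2.resize(b[140:330,190:350],(398,473))
o=np.zeros((480,800,3),np.uint8);o[:295,:400]=A;o[:473,400:798]=B;cv2.imwrite("pics/v8.png",o)
E
```

```text
14.8333 edge rack -14.3 2.1 14.7 F rack -12.8 0.9 3.0 turn err [-0.13 -0.32  0.05]
top 0.84 top [  4. -71. 107.] zmax 109.0 body mean [ -7. -68.  49.]
top 0.77 top [  4.  26. 113.] zmax 110.0 body mean [-7. 26. 54.]
top 0.66 top [  9. -28.  99.] zmax 101.0 body mean [ -5. -27.  53.]
top 0.56 top [ -1.  72. 107.] zmax 109.0 body mean [-7. 72. 54.]
side 0.73 top [ 11.  75. 108.] zmax 110.0 body mean [15. 88. 51.]
side 0.61 top [ 10.  30. 107.] zmax 109.0 body mean [26. 36. 52.]
side 0.6 top [  9. -69. 106.] zmax 108.0 body mean [ 21. -67.  58.]
side 0.6 top [ 22.  57. 223.] zmax 219.0 body mean [-42.  45.  62.]
```

>>> send_rows(steps=[{"jaw": 1, "dp": [-0.195, 0.047, 0], "turn": [0, 0, 0]}, {"jaw": 1, "dp": [-0.195, 0.047, 0], "turn": [0, 0, 0]}, {"jaw": 1, "dp": [-0.195, 0.047, 0], "turn": [0, 0, 0]}, {"jaw": 1, "dp": [-0.39, 0.094, 0], "turn": [0, 0, 0]}, {"jaw": 1, "dp": [-0.97, 0.235, 0], "turn": [0, 0, 0]}, {"jaw": 1, "dp": [-1.46, 0.35, 0.5], "turn": [0, 0, 0]}, {"jaw": 1, "dp": [-1.46, 0.35, 1], "turn": [0, 0, 0]}, {"jaw": 1, "dp": [-1.46, 0.35, 2], "turn": [0, 0, 0]}, {"jaw": 1, "dp": [-1, 0.3, 3], "turn": [0, 0, 0]}, {"jaw": 1, "dp": [0, 0, 3], "turn": [0, 0, 0]}])

```text
clock: 15.97
eef_pos: [505.3, -205.0, 167.2]
tool_rot: [2.083, 1.639, 0.484]
force: [1.1, -0.8, -4.4]
grip_width: 21.1
grip_force: 71.1
```

```bash
python3 - <<'E'
from h import *
edge();jars();blade("9")
T=np.array([540.25,89.0,80.64]);RG=Ro.from_rotvec([2.00398203,1.74749796,0.52199944])
P=T-RG.apply([0,0,110]);print(P);goal(P,RG)
a=cv2.imread("pics/top9.png");b=cv2.imread("pics/side9.png")
A=cv2.resize(a[150:290,310:500],(400,295));B=cv2.resize(b[140:330,190:350],(398,473))
o=np.zeros((480,800,3),np.uint8);o[:295,:400]=A;o[:473,400:798]=B;cv2.imwrite("pics/v9.png",o)
E
```

```text
15.9667 edge rack -89.7 2.8 111.5 F rack 1.3 -0.5 -4.4 turn err [-0.09 -0.15  0.01]
top 0.98 top [  9.  29. 107.] zmax 110.0 body mean [-7. 26. 50.]
top 0.89 top [  2. -70. 114.] zmax 109.0 body mean [ -6. -68.  48.]
top 0.75 top [  3. -24. 118.] zmax 102.0 body mean [ -6. -24.  48.]
top 0.56 top [ -0.  72. 107.] zmax 109.0 body mean [-7. 73. 52.]
side 0.72 top [ 46. 126. 193.] zmax 166.0 body mean [15. 85. 77.]
side 0.71 top [ 13. -22.  99.] zmax 102.0 body mean [23. -9. 69.]
side 0.67 top [  9. -70. 105.] zmax 108.0 body mean [ 21. -65.  56.]
side 0.58 top [ 10.  29. 107.] zmax 110.0 body mean [25. 37. 54.]
side 0.39 top [-24. -20. 308.] zmax 309.0 body mean [ 12.  20. 185.]
top 0.63 y= [0.000e+00 3.000e-03 3.205e+00] edge z at x=0 61.9 slope deg 1.26 x ext [-88.7  86.9]
side 0.95 y= [ 2.000e-03 -6.000e-03 -3.062e+00] edge z at x=0 52.1 slope deg 6.52 x ext [-88.2  89.4]
[480.646201    96.98008629 172.74703213]
dp [-2.72 30.27  0.66] turn [ 0.01 -0.26  5.79] rows>= 7.4 per10 [-0.27  3.03  0.07] [ 0.   -0.03  0.58]
```

View pics/v9.png

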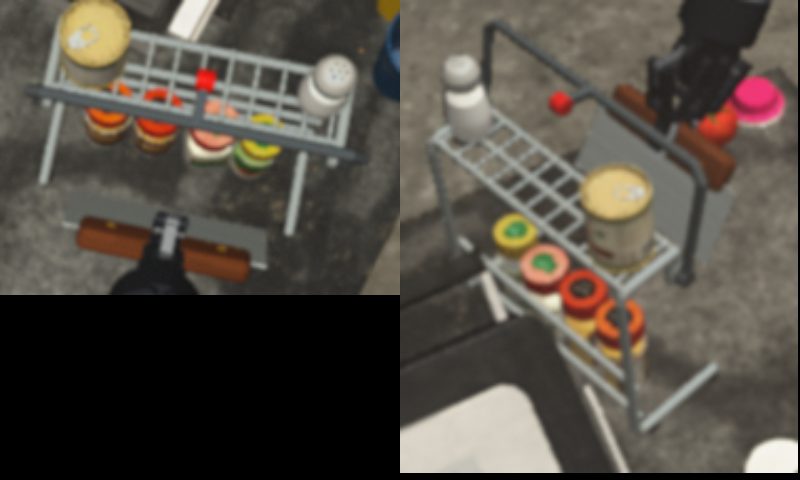

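The jars are upright and in line; the pink cap at (545,265) only looks offset because that jar is 9 mm shorter. Next the scraper goes back to the cradle.

>>> send_rows(steps=[{"jaw": 1, "dp": [-0.27, 3.03, 0.07], "turn": [0, 0, 0.58]}, {"jaw": 1, "dp": [-0.27, 3.03, 0.07], "turn": [0, 0, 0.58]}, {"jaw": 1, "dp": [-0.27, 3.03, 0.07], "turn": [0, 0, 0.58]}, {"jaw": 1, "dp": [-0.27, 3.03, 0.07], "turn": [0, 0, 0.58]}, {"jaw": 1, "dp": [-0.27, 3.03, 0.07], "turn": [0, 0, 0.58]}, {"jaw": 1, "dp": [-0.27, 3.03, 0.07], "turn": [0, 0, 0.58]}, {"jaw": 1, "dp": [-0.27, 3.03, 0.07], "turn": [0, 0, 0.58]}, {"jaw": 1, "dp": [-0.27, 3.03, 0.07], "turn": [0, -0.2, 0.58]}, {"jaw": 1, "dp": [-0.27, 3.03, 0.07], "turn": [0, 0, 0.58]}, {"jaw": 1, "dp": [-0.27, 3.03, 0.07], "turn": [0, 0, 0.58]}])

```text
clock: 17.2
eef_pos: [480.9, 98.1, 173.8]
tool_rot: [2.002, 1.749, 0.521]
force: [0.7, -0.2, -4.0]
grip_width: 21.2
grip_force: 71.1
```

```bash
cat >> h.py <<'E'
T0=np.array([540.25,89.0,80.64]);RG=Ro.from_rotvec([2.00398203,1.74749796,0.52199944])
E
python3 - <<'E'
from h import *
print(sense()['clock'],sense()['joint_pos'].round(2));blade("10")
for b in(110,40,10,0): goal(T0-RG.apply([0,0,b]),RG)
E
```

```text
17.2 [ 0.39 -0.25 -0.94  0.36 -0.28  2.02]
top 0.83 y= [-2.000e-03  1.000e-03  2.663e+00] edge z at x=0 63.9 slope deg 1.2 x ext [-90.2  86.1]
side 0.63 y= [-0.004 -0.001  0.884] edge z at x=0 63.3 slope deg -0.46 x ext [-84.2  91.7]
dp [-0.08 -0.06 -0.12] turn [ 0.13 -0.01 -0.18] rows>= 0.0 per10 [-0.01 -0.01 -0.01] [ 0.01 -0.   -0.02]
dp [ 3.72 -0.57 -5.98] turn [ 0.13 -0.01 -0.18] rows>= 1.7 per10 [ 0.37 -0.06 -0.6 ] [ 0.01 -0.   -0.02]
dp [ 5.34 -0.79 -8.49] turn [ 0.13 -0.01 -0.18] rows>= 2.5 per10 [ 0.53 -0.08 -0.85] [ 0.01 -0.   -0.02]
dp [ 5.89 -0.86 -9.33] turn [ 0.13 -0.01 -0.18] rows>= 2.7 per10 [ 0.59 -0.09 -0.93] [ 0.01 -0.   -0.02]
```

>>> send_rows(steps=[{"jaw": 1, "dp": [1.0, -0.15, -1.4], "turn": [0.1, 0, -0.1]}, {"jaw": 1, "dp": [1.0, -0.15, -1.5], "turn": [0, 0, 0]}, {"jaw": 1, "dp": [1.0, -0.15, -1.5], "turn": [0, 0, 0]}, {"jaw": 1, "dp": [1.0, -0.15, -1.5], "turn": [0, 0, 0]}, {"jaw": 1, "dp": [0.9, -0.12, -1.4], "turn": [0, 0, 0]}, {"jaw": 1, "dp": [0.57, -0.07, -1.1], "turn": [0, 0, 0]}, {"jaw": 1, "dp": [0, 0, 0], "turn": [0, 0, 0]}])

```text
clock: 17.98
eef_pos: [535.7, 86.2, 88.1]
tool_rot: [2.008, 1.744, 0.517]
force: [-1.8, -0.3, -4.0]
grip_width: 21.1
grip_force: 70.9
```

```bash
python3 - <<'E'
from h import *
s=sense();print(s['clock'],s['force'],s['ft_torque']);print(RG.inv().apply(s['eef_pos']-T0));goal(T0,RG)
E
```

```text
17.9833 [-1.78844921 -0.28843522 -4.03250837] [ 0.12354473  1.07876447 -0.02017411]
[-3.36219338  0.56632704 -8.48828925]
dp [ 0.46  0.28 -0.74] turn [ 0.07 -0.15  0.27] rows>= 0.2 per10 [ 0.05  0.03 -0.07] [ 0.01 -0.02  0.03]
```

>>> send_rows(steps=[{"jaw": 1, "dp": [0.1, 0.3, -0.1], "turn": [0, 0, 0.2]}, {"jaw": 1, "dp": [0.25, 0, -0.3], "turn": [0, 0, 0]}, {"jaw": 1, "dp": [0.15, 0, -0.25], "turn": [0, 0, 0]}, {"jaw": 1, "dp": [0.06, 0, -0.1], "turn": [0, 0, 0]}, {"jaw": 1, "dp": [0, 0, 0], "turn": [0, 0, 0]}])

```text
clock: 18.4
eef_pos: [542.7, 91.8, 84.1]
tool_rot: [2.001, 1.748, 0.525]
force: [-0.0, 0.5, -2.4]
grip_width: 21.3
grip_force: 70.9
```

```bash
python3 - <<'E'
from h import *
s=sense();print(s['clock'],s['force'],s['ft_torque']);print(RG.inv().apply(s['eef_pos']-T0));goal(T0,RG)
E
```

```text
18.4 [-0.04107016  0.52285599 -2.42367085] [ 0.1569067   1.02652336 -0.02150987]
[ 3.11103915  3.60878439 -1.82346941]
dp [-0.24 -0.28 -0.35] turn [-0.02  0.15 -0.11] rows>= 0.1 per10 [-0.02 -0.03 -0.04] [-0.    0.02 -0.01]
```

>>> send_rows(steps=[{"jaw": 1, "dp": [-0.1, -0.1, -0.15], "turn": [0, 0, 0]}, {"jaw": 1, "dp": [0, 0, -0.1], "turn": [0, 0, 0]}, {"jaw": 1, "dp": [0, 0, 0], "turn": [0, 0, 0]}, {"jaw": 1, "dp": [0, 0, 0], "turn": [0, 0, 0]}])

```text
clock: 18.73
eef_pos: [541.3, 90.7, 81.3]
tool_rot: [2.001, 1.748, 0.525]
force: [-1.2, -0.6, -3.0]
grip_width: 21.2
grip_force: 71.1
```

```bash
python3 - <<'E'
from h import *
s=sense();print(s['clock'],s['force'],s['ft_torque']);print(RG.inv().apply(s['eef_pos']-T0));goal(T0,RG)
E
```

```text
18.7333 [-1.17223829 -0.62445664 -2.97536391] [ 0.1359566   1.08347867 -0.04939781]
[ 1.84413765  1.06253898 -0.12998166]
dp [-0.11 -0.17 -0.07] turn [-0.01  0.12 -0.11] rows>= 0.1 per10 [-0.01 -0.02 -0.01] [-0.    0.01 -0.01]
```

>>> send_rows(steps=[{"jaw": 1, "dp": [0.1, -0.1, -0.17], "turn": [0, 0, 0]}, {"jaw": 1, "dp": [0.05, 0, -0.1], "turn": [0, 0, 0]}, {"jaw": 1, "dp": [0, 0, 0], "turn": [0, 0, 0]}])

```text
clock: 18.98
eef_pos: [542.6, 90.6, 81.5]
tool_rot: [1.999, 1.749, 0.529]
force: [-45.8, 3.3, 53.5]
grip_width: 21.4
grip_force: 81.6
```

```bash
python3 - <<'E'
from h import *
s=sense();print(s['clock'],s['force'],s['ft_torque']);print(RG.inv().apply(s['eef_pos']-T0));goal(T0,RG)
E
```

```text
18.9833 [-45.80699761   3.31175212  53.45179595] [-0.14028441  3.02098719 -0.42638725]
[1.93478249 2.19760472 0.41723698]
dp [-0.23 -0.16 -0.09] turn [-0.07  0.29 -0.21] rows>= 0.1 per10 [-0.02 -0.02 -0.01] [-0.01  0.03 -0.02]
```

>>> send_rows(steps=[{"jaw": 1, "dp": [-0.15, 0, 0.2], "turn": [0, 0, 0]}, {"jaw": 1, "dp": [0, 0, 0], "turn": [0, 0, 0]}, {"jaw": 1, "dp": [-0.1, 0, -0.06], "turn": [0, 0, 0]}, {"jaw": 1, "dp": [0, 0, 0], "turn": [0, 0, 0]}])

```text
clock: 19.32
eef_pos: [541.3, 90.0, 80.9]
tool_rot: [2.0, 1.747, 0.527]
force: [-9.1, 0.5, 11.1]
grip_width: 21.4
grip_force: 73.8
```

```bash
python3 - <<'E'
from h import *
s=sense();print(s['clock'],s['force'],s['ft_torque']);print(RG.inv().apply(s['eef_pos']-T0));goal(T0,RG)
E
```

```text
19.3167 [-9.13939133  0.47687921 11.07816059] [ 0.15101164  0.95035779 -0.07652926]
[1.11678697 0.87497052 0.24596818]
dp [-0.1  -0.1  -0.03] turn [-0.04  0.24 -0.11] rows>= 0.0 per10 [-0.01 -0.01 -0.  ] [-0.    0.02 -0.01]
```

>>> send_rows(steps=[{"jaw": 0.3, "dp": [0, 0, 0], "turn": [0, 0, 0]}, {"jaw": 0.2, "dp": [0, 0, 0], "turn": [0, 0, 0]}, {"jaw": 0, "dp": [0, 0, 0], "turn": [0, 0, 0]}, {"jaw": -0.2, "dp": [0, 0, 0], "turn": [0, 0, 0]}, {"jaw": -0.2, "dp": [0, 0, 0], "turn": [0, 0, 0]}, {"jaw": -0.2, "dp": [0, 0, 0], "turn": [0, 0, 0]}, {"jaw": -0.2, "dp": [0, 0, 0], "turn": [0, 0, 0]}])

```text
clock: 19.9
eef_pos: [540.6, 89.7, 80.0]
tool_rot: [2.001, 1.748, 0.525]
force: [-0.7, 0.3, 0.1]
grip_width: 51.4
grip_force: 0.0
```

>>> send_rows(steps=[{"jaw": -0.2, "dp": [-0.54, 0.07, 0.84], "turn": [0, 0, 0]}, {"jaw": -0.2, "dp": [-1.08, 0.15, 1.68], "turn": [0, 0, 0]}, {"jaw": -0.2, "dp": [-1.62, 0.22, 2.52], "turn": [0, 0, 0]}, {"jaw": -0.2, "dp": [-1.62, 0.22, 2.52], "turn": [0, 0, 0]}, {"jaw": -0.2, "dp": [-1.08, 0, 2.5], "turn": [0, 0, 0]}, {"jaw": -0.2, "dp": [0, 0, 3], "turn": [0, 0, 0]}])

```text
clock: 20.4
eef_pos: [477.9, 95.8, 209.9]
tool_rot: [2.002, 1.751, 0.521]
force: [1.2, 0.3, -0.3]
grip_width: 51.4
grip_force: 0.0
```

```bash
cat >> h.py <<'E'
def knob(q,y=0): return rack(-20-115*np.sin(q)-34*np.cos(q),y,190-115*np.cos(q)+34*np.sin(q))
E
python3 - <<'E'
from h import *
np.set_printoptions(precision=1,suppress=True)
s=sense();print(s['clock'],s['eef_pos'],s['force'])
im={};
for n in("top","side"):
    a,d=viewer.get_image(n);im[n]=a[:,:,::-1]
    B=cloud(n,d,finder.outline_of(n,"scraper")[0]['pixels'])
    for lo,hi,t in((30,62,'blade'),(84,125,'handle')):
        q=B[(B[:,2]>lo)&(B[:,2]<hi)]
        for _ in range(4):
            m=q.mean(0);u,sv,v=np.linalg.svd(q-m,full_matrices=False);q=q[abs((q-m)@v[2])<5]
        aa=v[0]*np.sign(v[0][1]);print(n,t,m,"yaw",np.degrees(np.arctan2(-aa[0],aa[1])),"n",v[2])
    m=(a[:,:,0].astype(int)>150)&(a[:,:,1]<60)&(a[:,:,2]<70)
    l,cc,st,ce=cv2.connectedComponentsWithStats(m.astype(np.uint8))
    for i in range(1,l):
        C=cloud(n,d,cc==i)
        if len(C)>8 and C[:,2].mean()>250: print("knob",n,np.median(C,0),len(C),ce[i])
for q in(2.85,2.91,2.97): print(q,knob(q),proj("top",knob(q)),proj("side",knob(q)))
R=axes(YR,40,90);K=knob(2.91);goal(tcp(K,R,80),R);R2=axes(YR,40,-90);goal(tcp(K,R2,80),R2);print(s['joint_pos'])
A=cv2.resize(im['top'][150:290,170:360],(400,295));B=cv2.resize(im['side'][140:380,270:470],(398,473))
o=np.zeros((480,800,3),np.uint8);o[:295,:400]=A;o[:473,400:798]=B;cv2.imwrite("pics/v11.png",o)
E
```

```text
20.4 [477.9  95.8 209.9] [ 1.2  0.3 -0.3]
top blade [565.9  84.6  46.2] yaw -7.873170240748643 n [-0.8  0.1 -0.6]
top handle [533.2  89.  107. ] yaw -7.751008793621572 n [ 0.6 -0.1  0.8]
knob top [ 613.  -233.9  316.8] 74 [407.4 187.4]
side blade [563.7  88.8  46.1] yaw -8.026627271478288 n [-0.8  0.1 -0.6]
side handle [537.2  94.4 102.4] yaw -7.565456382929358 n [-0.8  0.1 -0.6]
knob side [ 616.  -230.3  316.7] 30 [253.7 180.3]
2.85 [ 606.9 -232.4  309.9] [[406.5 192.3]] [[255.7 179.9]]
2.91 [ 613.9 -234.1  309.7] [[407.4 188.2]] [[253.2 181.7]]
2.97 [ 620.8 -235.8  309.1] [[408.2 184.2]] [[250.6 183.8]]
dp [  9.4 -32.1  14.5] turn [ 52.4 -15.  -77.7] rows>= 13.6 per10 [ 0.9 -3.2  1.4] [ 5.2 -1.5 -7.8]
dp [  9.4 -32.1  14.5] turn [-53.5   4.7  66.7] rows>= 12.2 per10 [ 0.9 -3.2  1.4] [-5.3  0.5  6.7]
[ 0.4 -0.3 -0.9  0.5 -0.3  2. ]
```

View pics/v11.png

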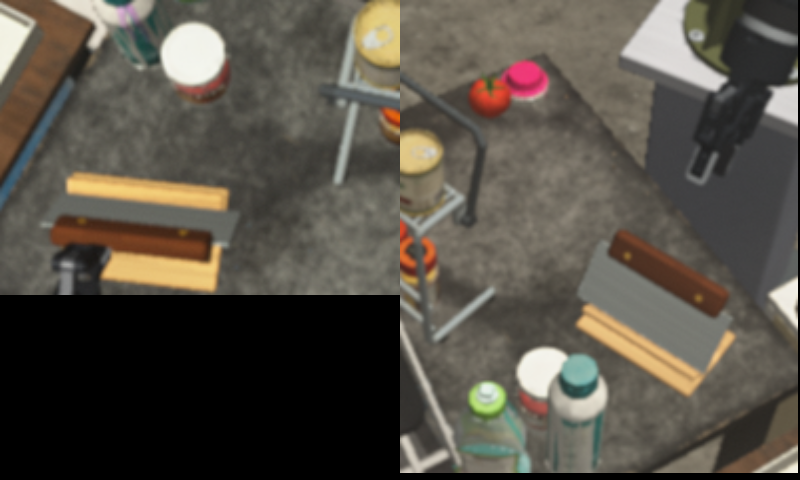

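>>> send_rows(steps=[{"jaw": -0.2, "dp": [0, -1.6, 1.45], "turn": [-3.82, 0.34, 4.76]}, {"jaw": -0.2, "dp": [0, -1.6, 1.45], "turn": [-3.82, 0.34, 4.76]}, {"jaw": -0.2, "dp": [0, -1.6, 1.45], "turn": [-3.82, 0.34, 4.76]}, {"jaw": -0.2, "dp": [0, -1.6, 1.45], "turn": [-3.82, 0.34, 4.76]}, {"jaw": -0.2, "dp": [0, -1.6, 1.45], "turn": [-3.82, 0.34, 4.76]}, {"jaw": -0.2, "dp": [0, -1.6, 1.45], "turn": [-3.82, 0.34, 4.76]}, {"jaw": -0.2, "dp": [0, -1.6, 1.45], "turn": [-3.82, 0.34, 4.76]}, {"jaw": -0.2, "dp": [0, -1.6, 1.45], "turn": [-3.82, 0.34, 4.76]}, {"jaw": -0.2, "dp": [0, -1.6, 1.45], "turn": [-3.82, 0.34, 4.76]}, {"jaw": -0.2, "dp": [0, -1.6, 1.45], "turn": [-3.82, 0.34, 4.76]}])

```text
clock: 21.43
eef_pos: [480.5, -64.4, 354.0]
tool_rot: [0.806, 2.355, 0.068]
force: [0.9, -0.0, 0.3]
grip_width: 51.4
grip_force: 0.0
```

```bash
python3 - <<'E'
from h import *
s=sense();print(s['clock'],s['eef_pos'],s['joint_pos'].round(2))
R2=axes(YR,40,-90);goal(tcp(knob(2.91),R2,80),R2)
E
```

```text
21.4333 [480.45886072 -64.42774678 353.95441405] [-0.05 -0.48 -0.7   0.7  -0.12  0.57]
dp [  9.51 -16.04   0.27] turn [-14.88   1.13  19.  ] rows>= 4.5 per10 [ 0.95 -1.6   0.03] [-1.49  0.11  1.9 ]
```

>>> send_rows(steps=[{"jaw": -0.2, "dp": [1.36, -2.29, 0.2], "turn": [-2.13, 0.16, 2.71]}, {"jaw": -0.2, "dp": [1.36, -2.29, 0.2], "turn": [-2.13, 0.16, 2.71]}, {"jaw": -0.2, "dp": [1.36, -2.29, 0.1], "turn": [-2.13, 0.16, 2.71]}, {"jaw": -0.2, "dp": [1.36, -2.29, 0.1], "turn": [-2.13, 0.16, 2.71]}, {"jaw": -0.2, "dp": [1.36, -2.29, 0], "turn": [-2.13, 0.16, 2.71]}, {"jaw": -0.2, "dp": [1.36, -2.29, -0.1], "turn": [-2.13, 0.16, 2.71]}, {"jaw": -0.2, "dp": [1.36, -2.29, -0.2], "turn": [-2.13, 0.16, 2.71]}, {"jaw": -0.2, "dp": [0, 0, 0], "turn": [0, 0, 0]}])

```text
clock: 22.1
eef_pos: [577.0, -227.6, 355.2]
tool_rot: [0.298, 2.429, -0.104]
force: [-1.2, -1.4, 0.2]
grip_width: 51.1
grip_force: 0.0
```

```bash
python3 - <<'E'
from h import *
s=sense();print(s['clock'],s['eef_pos'],s['joint_pos'].round(2))
R2=axes(YR,40,-90);goal(tcp(knob(2.91),R2,80),R2);goal(tcp(knob(2.91),R2,2),R2)
E
```

```text
22.1 [ 576.95236055 -227.55419715  355.17310178] [-0.45 -0.22 -0.57  0.53  0.13 -0.15]
dp [-0.14  0.27  0.15] turn [-0.18 -0.01  0.33] rows>= 0.1 per10 [-0.01  0.03  0.02] [-0.02 -0.    0.03]
dp [ 4.74 -0.9  -5.82] turn [-0.18 -0.01  0.33] rows>= 1.8 per10 [ 0.47 -0.09 -0.58] [-0.02 -0.    0.03]
```

Go in slowly, then close on the knob.

>>> send_rows(steps=[{"jaw": -0.2, "dp": [0.8, 0.05, -1.0], "turn": [0, 0, 0.3]}, {"jaw": -0.2, "dp": [1.0, -0.24, -1.2], "turn": [0, 0, 0]}, {"jaw": -0.2, "dp": [1.0, -0.24, -1.2], "turn": [0, 0, 0]}, {"jaw": -0.2, "dp": [1.0, -0.24, -1.2], "turn": [0, 0, 0]}, {"jaw": -0.2, "dp": [0.95, -0.23, -1.2], "turn": [0, 0, 0]}, {"jaw": -0.2, "dp": [0, 0, 0], "turn": [0, 0, 0]}, {"jaw": -0.2, "dp": [0, 0, 0], "turn": [0, 0, 0]}])

```text
clock: 22.68
eef_pos: [622.7, -232.2, 297.5]
tool_rot: [0.291, 2.431, -0.097]
force: [-0.4, -0.6, 0.3]
grip_width: 51.5
grip_force: 0.0
```

```bash
python3 - <<'E'
from h import *
s=sense();print(s['clock'],s['eef_pos'],s['force'])
R2=axes(YR,40,-90);goal(tcp(knob(2.91),R2,2),R2)
E
```

```text
22.6833 [ 622.66398736 -232.22612511  297.48547722] [-0.38316789 -0.56804657  0.33867246]
dp [ 0.16 -0.44 -0.05] turn [-0.35 -0.04 -0.09] rows>= 0.1 per10 [ 0.02 -0.04 -0.01] [-0.04 -0.   -0.01]
```

>>> send_rows(steps=[{"jaw": -0.2, "dp": [0.15, -0.4, 0], "turn": [0, 0, 0]}, {"jaw": -0.2, "dp": [0, 0, 0], "turn": [0, 0, 0]}, {"jaw": 1, "dp": [0, 0, 0], "turn": [0, 0, 0]}, {"jaw": 1, "dp": [0, 0, 0], "turn": [0, 0, 0]}, {"jaw": 1, "dp": [0, 0, 0], "turn": [0, 0, 0]}, {"jaw": 1, "dp": [0, 0, 0], "turn": [0, 0, 0]}, {"jaw": 1, "dp": [0, 0, 0], "turn": [0, 0, 0]}, {"jaw": 1, "dp": [0, 0, 0], "turn": [0, 0, 0]}, {"jaw": 1, "dp": [0, 0, 0], "turn": [0, 0, 0]}], force=30)

```text
clock: 23.43
eef_pos: [625.6, -237.2, 301.4]
tool_rot: [0.289, 2.425, -0.1]
force: [-1.6, -0.3, 3.7]
grip_width: 12.8
grip_force: 32.3
```

```bash
python3 - <<'E'
from h import *
np.set_printoptions(precision=2,suppress=True)
s=sense();print(s['clock'],s['eef_pos'],s['force'],s['grip_width'],s['ft_torque'])
R2=axes(YR,40,-90);goal(tcp(knob(2.91),R2,2),R2)
prev=knob(2.91)
for q in np.arange(2.81,-0.01,-.1)  : k=knob(max(q,0)); print(round(q,2),((k-prev)/10),end=' ');prev=k
print()
for q in np.arange(2.5,-.01,-.5): print(q,knob(q))
E
```

```text
23.4333 [ 625.56 -237.25  301.39] [-1.63 -0.29  3.69] 12.769134759034381 [ 0.01  0.6  -0.1 ]
dp [-0.13  0.06 -0.44] turn [-0.19  0.27 -0.07] rows>= 0.1 per10 [-0.01  0.01 -0.04] [-0.02  0.03 -0.01]
2.81 [-1.17  0.28  0.01] 2.71 [-1.16  0.28 -0.11] 2.61 [-1.14  0.28 -0.23] 2.51 [-1.12  0.27 -0.35] 2.41 [-1.08  0.26 -0.46] 2.31 [-1.03  0.25 -0.57] 2.21 [-0.97  0.23 -0.67] 2.11 [-0.9   0.22 -0.77] 2.01 [-0.82  0.2  -0.85] 1.91 [-0.73  0.18 -0.93] 1.81 [-0.64  0.15 -1.  ] 1.71 [-0.53  0.13 -1.07] 1.61 [-0.43  0.1  -1.11] 1.51 [-0.32  0.08 -1.15] 1.41 [-0.2   0.05 -1.18] 1.31 [-0.09  0.02 -1.2 ] 1.21 [ 0.03 -0.01 -1.2 ] 1.11 [ 0.14 -0.03 -1.19] 1.01 [ 0.26 -0.06 -1.17] 0.91 [ 0.37 -0.09 -1.14] 0.81 [ 0.48 -0.12 -1.09] 0.71 [ 0.58 -0.14 -1.04] 0.61 [ 0.68 -0.16 -0.97] 0.51 [ 0.77 -0.19 -0.9 ] 0.41 [ 0.85 -0.21 -0.81] 0.31 [ 0.93 -0.22 -0.72] 0.21 [ 0.99 -0.24 -0.62] 0.11 [ 1.05 -0.25 -0.52] 0.01 [ 1.1  -0.27 -0.41] 
2.5 [ 566.94 -222.72  302.48]
2.0 [ 519.48 -211.24  268.77]
1.5 [ 493.53 -204.96  215.78]
1.0 [ 495.45 -205.42  156.48]
0.5 [ 524.77 -212.52  105.38]
0.0 [ 574.31 -224.5    75.  ]
```

```bash
cat > tab.py <<'E'
from h import *
def tab(q0,q1,n,t0,t1,b=4):
    s=sense();P=s['eef_pos'];
    for i in range(1,n+1):
        q=q0+(q1-q0)*i/n;t=t0+(t1-t0)*i/n
        T=tcp(knob(q),axes(YR,t,-90),b);print(round(q,2),((T-P)/10).round(2).tolist());P=T
    print("turn/row",((t0-t1)/n*ry).round(2))
E
python3 - <<'E'
from tab import *
tab(2.91,1.91,10,40,32)
E
```

```text
2.81 [-1.43, 0.38, -0.3]
2.71 [-1.18, 0.28, -0.13]
2.61 [-1.16, 0.28, -0.24]
2.51 [-1.13, 0.27, -0.36]
2.41 [-1.09, 0.26, -0.47]
2.31 [-1.04, 0.25, -0.58]
2.21 [-0.98, 0.24, -0.68]
2.11 [-0.91, 0.22, -0.78]
2.01 [-0.83, 0.2, -0.87]
1.91 [-0.75, 0.18, -0.95]
turn/row [0.19 0.78 0.  ]
```

>>> send_rows(steps=[{"jaw": 1, "dp": [-1.3, 0.33, -0.15], "turn": [0.19, 0.78, 0]}, {"jaw": 1, "dp": [-1.18, 0.28, -0.18], "turn": [0.19, 0.78, 0]}, {"jaw": 1, "dp": [-1.16, 0.28, -0.27], "turn": [0.19, 0.78, 0]}, {"jaw": 1, "dp": [-1.13, 0.27, -0.36], "turn": [0.19, 0.78, 0]}, {"jaw": 1, "dp": [-1.09, 0.26, -0.47], "turn": [0.19, 0.78, 0]}, {"jaw": 1, "dp": [-1.04, 0.25, -0.58], "turn": [0.19, 0.78, 0]}, {"jaw": 1, "dp": [-0.98, 0.24, -0.68], "turn": [0.19, 0.78, 0]}, {"jaw": 1, "dp": [-0.91, 0.22, -0.78], "turn": [0.19, 0.78, 0]}, {"jaw": 1, "dp": [-0.83, 0.2, -0.87], "turn": [0.19, 0.78, 0]}, {"jaw": 1, "dp": [-0.75, 0.18, -0.95], "turn": [0.19, 0.78, 0]}])

```text
clock: 24.27
eef_pos: [519.9, -212.0, 246.9]
tool_rot: [0.308, 2.567, -0.082]
force: [-0.7, -3.7, 2.8]
grip_width: 13.4
grip_force: 34.2
```

```bash
python3 - <<'E'
from tab import *
s=sense();print(s['clock'],s['force'].round(1),s['grip_width'],s['joint_pos'].round(2))
for q in (2.1,2.0,1.91,1.8): print(q);goal(tcp(knob(q),axes(YR,32,-90),4),axes(YR,32,-90))
tab(1.91,0.91,10,32,25)
E
```

```text
24.2667 [-0.7 -3.7  2.8] 13.398131930455092 [-0.46 -0.19 -0.72  0.5   0.12 -0.18]
2.1
dp [ 1.52 -0.31  1.8 ] turn [-0.24  0.06  0.02] rows>= 0.6 per10 [ 0.15 -0.03  0.18] [-0.02  0.01  0.  ]
2.0
dp [ 0.72 -0.11  0.94] turn [-0.24  0.06  0.02] rows>= 0.3 per10 [ 0.07 -0.01  0.09] [-0.02  0.01  0.  ]
1.91
dp [0.06 0.05 0.1 ] turn [-0.24  0.06  0.02] rows>= 0.0 per10 [0.01 0.   0.01] [-0.02  0.01  0.  ]
1.8
dp [-0.63  0.21 -1.01] turn [-0.24  0.06  0.02] rows>= 0.3 per10 [-0.06  0.02 -0.1 ] [-0.02  0.01  0.  ]
1.81 [-0.59, 0.2, -0.92]
1.71 [-0.55, 0.13, -1.07]
1.61 [-0.44, 0.11, -1.12]
1.51 [-0.33, 0.08, -1.16]
1.41 [-0.22, 0.05, -1.19]
1.31 [-0.1, 0.03, -1.2]
1.21 [0.01, -0.0, -1.21]
1.11 [0.13, -0.03, -1.2]
1.01 [0.24, -0.06, -1.18]
0.91 [0.35, -0.09, -1.14]
turn/row [0.16 0.68 0.  ]
```

Tracking within 1 mm.

>>> send_rows(steps=[{"jaw": 1, "dp": [-0.62, 0.18, -0.96], "turn": [0.16, 0.68, 0]}, {"jaw": 1, "dp": [-0.55, 0.13, -1.07], "turn": [0.16, 0.68, 0]}, {"jaw": 1, "dp": [-0.44, 0.11, -1.12], "turn": [0.16, 0.68, 0]}, {"jaw": 1, "dp": [-0.33, 0.08, -1.16], "turn": [0.16, 0.68, 0]}, {"jaw": 1, "dp": [-0.22, 0.05, -1.19], "turn": [0.16, 0.68, 0]}, {"jaw": 1, "dp": [-0.1, 0.03, -1.2], "turn": [0.16, 0.68, 0]}, {"jaw": 1, "dp": [0.01, 0, -1.21], "turn": [0.16, 0.68, 0]}, {"jaw": 1, "dp": [0.13, -0.03, -1.2], "turn": [0.16, 0.68, 0]}, {"jaw": 1, "dp": [0.24, -0.06, -1.18], "turn": [0.16, 0.68, 0]}, {"jaw": 1, "dp": [0.35, -0.09, -1.14], "turn": [0.16, 0.68, 0]}])

```text
clock: 25.1
eef_pos: [502.1, -207.7, 130.0]
tool_rot: [0.325, 2.693, -0.067]
force: [-5.3, -5.6, 2.5]
grip_width: 13.0
grip_force: 40.2
```

```bash
python3 - <<'E'
from tab import *
s=sense();print(s['clock'],s['force'].round(1),s['grip_width'],s['joint_pos'].round(2))
goal(tcp(knob(.91),axes(YR,25,-90),4),axes(YR,25,-90))
tab(.91,0.0,10,25,25)
E
```

```text
25.1 [-5.3 -5.6  2.5] 13.048867211030945 [-0.45 -0.03 -0.8   0.38  0.09 -0.19]
dp [ 0.28 -0.    0.3 ] turn [-0.24 -0.27  0.12] rows>= 0.1 per10 [ 0.03 -0.    0.03] [-0.02 -0.03  0.01]
0.82 [0.71, -0.11, -0.7]
0.73 [0.52, -0.13, -0.95]
0.64 [0.6, -0.15, -0.9]
0.55 [0.68, -0.16, -0.84]
0.46 [0.75, -0.18, -0.77]
0.36 [0.81, -0.2, -0.7]
0.27 [0.87, -0.21, -0.62]
0.18 [0.92, -0.22, -0.54]
0.09 [0.97, -0.23, -0.45]
0.0 [1.0, -0.24, -0.36]
turn/row [0. 0. 0.]
```

>>> send_rows(steps=[{"jaw": 1, "dp": [0.55, -0.11, -0.85], "turn": [0, 0, 0]}, {"jaw": 1, "dp": [0.52, -0.13, -0.93], "turn": [0, 0, 0]}, {"jaw": 1, "dp": [0.6, -0.15, -0.9], "turn": [0, 0, 0]}, {"jaw": 1, "dp": [0.68, -0.16, -0.84], "turn": [0, 0, 0]}, {"jaw": 1, "dp": [0.75, -0.18, -0.77], "turn": [0, 0, 0]}, {"jaw": 1, "dp": [0.81, -0.2, -0.7], "turn": [0, 0, 0]}, {"jaw": 1, "dp": [0.87, -0.21, -0.62], "turn": [0, 0, 0]}, {"jaw": 1, "dp": [0.7, -0.17, -0.4], "turn": [0, 0, 0]}, {"jaw": 1, "dp": [0, 0, 0], "turn": [0, 0, 0]}])

```text
clock: 25.85
eef_pos: [554.8, -220.3, 67.4]
tool_rot: [0.326, 2.698, -0.066]
force: [-5.8, -5.1, -5.5]
grip_width: 13.4
grip_force: 42.3
```

```bash
python3 - <<'E'
from tab import *
s=sense();print(s['clock'],s['force'].round(1),s['grip_width'],s['joint_pos'].round(2))
for q in(.2,0.0): goal(tcp(knob(q),axes(YR,25,-90),4),axes(YR,25,-90))
E
```

```text
25.85 [-5.8 -5.1 -5.5] 13.42366423468442 [-0.42  0.16 -0.77  0.22  0.08 -0.16]
dp [ 0.4  -0.05  0.33] turn [-0.32 -0.56  0.13] rows>= 0.1 per10 [ 0.04 -0.    0.03] [-0.03 -0.06  0.01]
dp [ 2.55 -0.57 -0.57] turn [-0.32 -0.56  0.13] rows>= 0.7 per10 [ 0.26 -0.06 -0.06] [-0.03 -0.06  0.01]
```

>>> send_rows(steps=[{"jaw": 1, "dp": [0.6, -0.14, -0.2], "turn": [0, 0, 0]}, {"jaw": 1, "dp": [0.6, -0.14, -0.16], "turn": [0, 0, 0]}, {"jaw": 1, "dp": [0.5, -0.12, -0.1], "turn": [0, 0, 0]}, {"jaw": 1, "dp": [0.3, -0.07, -0.05], "turn": [0, 0, 0]}, {"jaw": 1, "dp": [0, 0, 0], "turn": [0, 0, 0]}])

```text
clock: 26.27
eef_pos: [571.4, -224.2, 60.2]
tool_rot: [0.328, 2.704, -0.066]
force: [-8.3, -6.8, -10.7]
grip_width: 13.6
grip_force: 41.0
```

```bash
python3 - <<'E'
from tab import *
s=sense();print(s['clock'],s['force'].round(1),(s['force']@rx).round(1),s['grip_width'])
goal(tcp(knob(0),axes(YR,25,-90),4),axes(YR,25,-90))
E
```

```text
26.2667 [ -8.3  -6.8 -10.7] -6.5 13.551629964464562
dp [ 0.9  -0.17  0.15] turn [-0.39 -0.88  0.18] rows>= 0.2 per10 [ 0.09 -0.02  0.01] [-0.04 -0.09  0.02]
```

>>> send_rows(steps=[{"jaw": 1, "dp": [0.3, -0.07, -0.1], "turn": [0, 0, 0]}, {"jaw": 1, "dp": [0.3, -0.07, -0.1], "turn": [0, 0, 0]}, {"jaw": 1, "dp": [0.1, -0.02, 0], "turn": [0, 0, 0]}, {"jaw": 1, "dp": [0, 0, 0], "turn": [0, 0, 0]}])

```text
clock: 26.6
eef_pos: [578.0, -225.8, 58.1]
tool_rot: [0.328, 2.704, -0.066]
force: [-7.9, -6.7, -11.6]
grip_width: 13.4
grip_force: 40.7
```

```bash
python3 - <<'E'
from tab import *
s=sense();print(s['clock'],s['force'].round(1),(s['force']@rx).round(1),s['grip_width'])
goal(tcp(knob(0),axes(YR,25,-90),4),axes(YR,25,-90))
E
```

```text
26.6 [ -7.9  -6.7 -11.6] -6.1 13.397940401933782
dp [ 0.24 -0.02  0.36] turn [-0.38 -0.9   0.18] rows>= 0.1 per10 [ 0.02 -0.    0.04] [-0.04 -0.09  0.02]
```

>>> send_rows(steps=[{"jaw": 1, "dp": [0.15, -0.035, -0.1], "turn": [0, 0, 0]}, {"jaw": 1, "dp": [0.15, -0.035, -0.1], "turn": [0, 0, 0]}, {"jaw": 1, "dp": [0, 0, 0], "turn": [0, 0, 0]}])

```text
clock: 26.85
eef_pos: [582.0, -226.8, 56.9]
tool_rot: [0.327, 2.702, -0.066]
force: [-6.2, -6.4, -10.7]
grip_width: 13.5
grip_force: 40.6
```

>>> send_rows(steps=[{"jaw": 1, "dp": [0.15, -0.035, 0], "turn": [0, 0, 0]}, {"jaw": 1, "dp": [0, 0, 0], "turn": [0, 0, 0]}])

```text
clock: 27.02
eef_pos: [583.1, -227.0, 56.7]
tool_rot: [0.328, 2.703, -0.066]
force: [-6.9, -6.0, -10.8]
grip_width: 13.4
grip_force: 40.5
```

```bash
python3 - <<'E'
from tab import *
np.set_printoptions(precision=1,suppress=True)
s=sense();print(s['clock'],s['force'].round(1),(s['force']@rx).round(1),s['grip_width'])
goal(tcp(knob(0),axes(YR,25,-90),4),axes(YR,25,-90))
for n in("top","side"):
    im,d=viewer.get_image(n);cv2.imwrite(f"pics/{n}20.png",im[:,:,::-1])
    for o in finder.outline_of(n,"guard")[:1]:
        P=cloud(n,d,o['pixels'])-RO;Q=np.c_[P@rx,P@ry,P[:,2]];m=(Q[:,2]<95)&(Q[:,2]>60)&(abs(Q[:,1])<150)&(abs(Q[:,0])<100)
        print(n,o['conf'],o['bbox'],m.sum(),np.percentile(Q[m],[5,50,95],axis=0) if m.sum()>3 else'')
E
```

```text
27.0167 [ -6.9  -6.  -10.8] -5.3 13.44973791279011
dp [-0.3  0.1  0.5] turn [-0.4 -0.8  0.2] rows>= 0.1 per10 [-0.   0.   0.1] [-0.  -0.1  0. ]
top 0.81 [325.6, 189.4, 151.3, 46.5] 674 [[ -26.  -119.3   74.8]
 [ -21.9   -0.1   79.6]
 [ -16.8  119.1   86.3]]
side 0.58 [224.9, 201.9, 83.7, 77.2] 81 [[-26.2 -25.2  75.9]
 [-21.5  98.2  79.6]
 [-18.6 131.6  88.2]]
```

>>> send_rows(steps=[{"jaw": 1, "dp": [0.15, -0.035, 0], "turn": [0, 0, 0]}, {"jaw": 1, "dp": [0.1, -0.025, 0], "turn": [0, 0, 0]}, {"jaw": 1, "dp": [0, 0, 0], "turn": [0, 0, 0]}])

```text
clock: 27.47
eef_pos: [585.1, -227.5, 56.2]
tool_rot: [0.328, 2.704, -0.066]
force: [-8.6, -7.0, -11.7]
grip_width: 13.5
grip_force: 40.3
```

>>> send_rows(steps=[{"jaw": 1, "dp": [0.15, -0.035, 0], "turn": [0, 0, 0]}, {"jaw": 1, "dp": [0, 0, 0], "turn": [0, 0, 0]}])

```text
clock: 27.63
eef_pos: [585.7, -227.6, 56.1]
tool_rot: [0.328, 2.705, -0.066]
force: [-12.1, -5.8, -5.5]
grip_width: 13.4
grip_force: 41.0
```

>>> send_rows(steps=[{"jaw": 1, "dp": [0.15, -0.035, 0], "turn": [0, 0, 0]}, {"jaw": 1, "dp": [0, 0, 0], "turn": [0, 0, 0]}])

```text
clock: 27.8
eef_pos: [585.9, -227.7, 55.9]
tool_rot: [0.329, 2.707, -0.065]
force: [-21.9, -3.7, 2.9]
grip_width: 13.2
grip_force: 42.5
```

>>> send_rows(steps=[{"jaw": 1, "dp": [0.1, -0.025, 0], "turn": [0, 0, 0]}, {"jaw": 1, "dp": [0, 0, 0], "turn": [0, 0, 0]}])

```text
clock: 27.97
eef_pos: [585.9, -227.7, 55.8]
tool_rot: [0.329, 2.708, -0.065]
force: [-27.5, -1.9, 9.7]
grip_width: 13.1
grip_force: 43.6
```

```bash
python3 - <<'E'
from tab import *
np.set_printoptions(precision=1,suppress=True)
s=sense();print(s['clock'],s['force'].round(1))
goal(tcp(knob(0),axes(YR,25,-90),4),axes(YR,25,-90))
for n in("top","side"):
    im,d=viewer.get_image(n);cv2.imwrite(f"pics/{n}21.png",im[:,:,::-1])
    for o in finder.outline_of(n,"guard")[:1]:
        P=cloud(n,d,o['pixels'])-RO;Q=np.c_[P@rx,P@ry,P[:,2]];m=(Q[:,2]<95)&(Q[:,2]>60)&(abs(Q[:,1])<150)&(abs(Q[:,0])<100)
        print(n,o['conf'],m.sum(),np.percentile(Q[m],[5,50,95],axis=0) if m.sum()>3 else'')
E
```

```text
27.9667 [-27.5  -1.9   9.7]
dp [-0.6  0.2  0.6] turn [-0.5 -1.1  0.2] rows>= 0.2 per10 [-0.1  0.   0.1] [-0.  -0.1  0. ]
top 0.63 645 [[ -23.2 -119.    75.4]
 [ -19.3   -0.2   79.8]
 [ -14.2  120.6   86.5]]
side 0.96 108 [[ -23.4 -122.4   74.2]
 [ -18.5   92.3   79.5]
 [ -15.5  129.6   88.9]]
```

>>> send_rows(steps=[{"jaw": 1, "dp": [-0.15, 0.035, 0], "turn": [0, 0, 0]}, {"jaw": 1, "dp": [0, 0, 0], "turn": [0, 0, 0]}, {"jaw": -0.2, "dp": [0, 0, 0], "turn": [0, 0, 0]}, {"jaw": -0.2, "dp": [0, 0, 0], "turn": [0, 0, 0]}, {"jaw": -0.2, "dp": [0, 0, 0], "turn": [0, 0, 0]}, {"jaw": -0.2, "dp": [0, 0, 0], "turn": [0, 0, 0]}, {"jaw": -0.2, "dp": [0, 0, 0], "turn": [0, 0, 0]}])

```text
clock: 28.75
eef_pos: [596.2, -228.9, 63.1]
tool_rot: [0.321, 2.688, -0.065]
force: [-2.8, 0.1, -2.2]
grip_width: 51.5
grip_force: 1.7
```

>>> send_rows(steps=[{"jaw": -0.2, "dp": [-0.4, 0.1, 0.9], "turn": [0, 0, 0]}, {"jaw": -0.2, "dp": [-0.8, 0.2, 1.8], "turn": [0, 0, 0]}, {"jaw": -0.2, "dp": [-1.5, 0.35, 2.5], "turn": [0, 0, 0]}, {"jaw": -0.2, "dp": [-1.5, 0.35, 2.5], "turn": [0, 0, 0]}, {"jaw": -0.2, "dp": [-2, 0.5, 2.5], "turn": [0, 0, 0]}, {"jaw": -0.2, "dp": [-2, 0.5, 2.5], "turn": [0, 0, 0]}, {"jaw": -0.2, "dp": [-2, 0.5, 2.5], "turn": [0, 0, 0]}, {"jaw": -0.2, "dp": [0, 3, 1], "turn": [0, 0, 0]}, {"jaw": -0.2, "dp": [0, 3, 1], "turn": [0, 0, 0]}, {"jaw": -0.2, "dp": [0, 0, 0], "turn": [0, 0, 0]}])

```text
clock: 29.58
eef_pos: [497.1, -141.3, 240.9]
tool_rot: [0.316, 2.679, -0.062]
force: [0.3, 0.0, -0.1]
grip_width: 50.9
grip_force: 0.0
```

```bash
python3 - <<'E'
from tab import *
np.set_printoptions(precision=1,suppress=True)
s=sense();print(s['clock'],s['eef_pos'],s['force'].round(1))
im={}
for n in("top","side"):
    a,d=viewer.get_image(n);im[n]=a[:,:,::-1]
    for o in finder.outline_of(n,"guard")[:1]:
        P=cloud(n,d,o['pixels'])-RO;Q=np.c_[P@rx,P@ry,P[:,2]];m=(Q[:,2]<95)&(Q[:,2]>60)&(abs(Q[:,1])<150)&(abs(Q[:,0])<100)
        print(n,o['conf'],m.sum(),np.percentile(Q[m],[5,50,95],axis=0) if m.sum()>3 else'')
jars()
A=cv2.resize(im['top'][150:290,310:500],(400,295));B=cv2.resize(im['side'][140:330,190:350],(398,473))
o=np.zeros((480,800,3),np.uint8);o[:295,:400]=A;o[:473,400:798]=B;cv2.imwrite("pics/v22.png",o)
E
```

```text
29.5833 [ 497.1 -141.3  240.9] [ 0.3  0.  -0.1]
top 0.77 693 [[ -50.4 -119.3   74.9]
 [ -19.7   -1.    80. ]
 [ -14.1  116.7   86.2]]
side 0.95 137 [[ -24.  -123.7   74. ]
 [ -18.9   90.2   79.1]
 [ -15.6  130.1   86.7]]
top 0.74 top [-16. -22. 222.] zmax 223.0 body mean [  5. -26.  85.]
top 0.69 top [  3.  73. 120.] zmax 112.0 body mean [-5. 72. 67.]
top 0.56 top [  6.  27. 108.] zmax 111.0 body mean [-5. 29. 70.]
top 0.54 top [  3. -72. 107.] zmax 109.0 body mean [ -4. -67.  57.]
side 0.93 top [ 45. 127. 153.] zmax 138.0 body mean [15. 83. 77.]
side 0.9 top [ 15. -19. 100.] zmax 102.0 body mean [ 25. -13.  58.]
side 0.86 top [ 10.  28. 107.] zmax 110.0 body mean [25. 36. 54.]
side 0.72 top [  9. -68. 106.] zmax 108.0 body mean [ 20. -68.  61.]
```

View pics/v22.png

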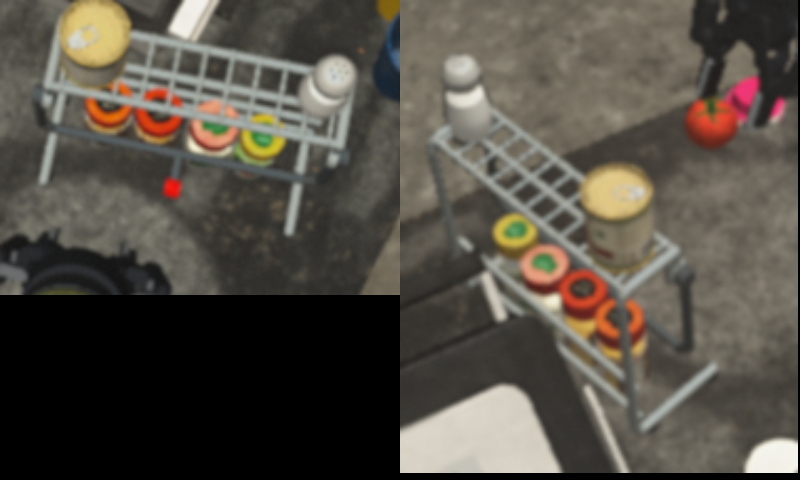

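The guard hangs closed, with the bar in front of the jars and the knob at (172,188), and the jars are upright in one line. Handing the job in.

```bash
python3 -c "
from cell import manip;print(manip.job_done())"
```

```text
the job is handed in; nothing more can be done
None
```

The job is handed in: the four jars stand upright in one straight line, pressed back to about 13 N against the rail, the scraper is back in its cradle, and the guard is closed to its stop. My first push was too high and tipped the jars backwards, the yellow one onto the rail. I backed off and pushed low near the table, which brought them upright.

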